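# Change the batch of chamber slides on a camera stand

## Task

Change the batch on the slide stand: draw the red clamp knob back and park it in its notch, lay the finished slides (amber) flat in the steel tray and the fresh slides (blue) one to a lane on the stand, then take the knob out of its notch and ease the sprung clamp shut so that it holds the fresh slides against the stop, and finally swing the camera over the middle of the slides, looking straight down. The slides are thin glass: pinch and press them lightly, with no more than 15 N, set them down rather than drop them, and never let the clamp snap shut; leave the other things on the bench where they are.

Things in the scene. Friction and masses are not known exactly. Their poses are not given: they have to be found in the camera images.
- stand: slide stand, fixed: grey base 300 x 190 x 12 mm (x from -140 to +160) with a black deck, top at z = 22 mm. Origin: bench level under the deck's middle; z up; x from the red knob (-x) to the camera post (+x). Three lanes 56 mm apart along y, each for one slide lengthwise in x, between the clamp rail (-x) and a stop at x = +38 mm, 9 mm high. Spring blocks 36 mm high at x = -88, y = +-70 mm
- lane1 (a point): lane at y = -56 mm of the stand, point on the deck where a seated slide's origin lies (slide end at the stop); axes as the stand's. From x = +20 to +38 mm comb blocks 5 mm high leave the lane 34 mm wide. With the clamp parked the rail's face is at x = -53 mm: a slide laid with its origin 0 to 12 mm short (-x) of this point is pushed home by the rail
- lane2 (a point): the same for the middle lane, y = 0
- lane3 (a point): the same for the lane at y = +56 mm
- clamp (a joint): opening (m) of the sprung clamp rail, a 172 mm steel bar across all lanes, along the stand's -x. 0: fully shut; 0.005: pressing on seated slides; about 0.020: parked in the notch; 0.028: end stop. A spring pulls it shut with 4 to 7 N; let go outside the notch, it snaps shut (ease it back slower than 0.1 m/s and leave the last 1 to 2 mm to the spring rather than pushing)
- lever (a joint): swing (rad) of the clamp lever, hinged to the rail about an upright axis 45 mm to +x of the knob; positive: knob to the stand's +y. 0: in the straight part of the slot; about 0.3: in the notch. Its 8 mm stem runs in a hooked slot: straight along x, and only with the clamp over 0.023 free to swing 14 mm to +y; let back there, it drops 6 mm to +x into the notch and stays
- knob (a point): grip point of the red clamp knob: upright cylinder 18 mm across, 13 mm up and down from here, 57 mm above the bench, at x = -95 mm less the opening when straight; 17 mm below is the gate plate (x -134 to -82, y +-30). To park: draw 23 mm to the stand's -x (end stop), swing 14 mm to +y, let it come back into the notch. To shut: draw to the end stop, swing back to the straight slot, then back slowly to +x
- swivel (a joint): swivel (rad) of the camera boom about its upright post (at x = +130 mm, y = 0 of the stand). 0: boom along the stand's -x, camera over the middle of the deck; positive: swung to the stand's +y. Range -0.35 to 1.65; it stays where left (about 1 N at the camera moves it)
- tilt (a joint): tilt (rad) of the camera barrel about a level axis across the boom's end, 130 mm from the post's axis, 179 mm above the bench. 0: looking straight down; positive: its top leans away from the post. Range -0.7 to 0.7; it stays where left (about 2 N at its knob moves it)
- cam_knob (a point): grip point of the blue knob on top of the camera barrel, on its axis, 50 mm above the tilt axis: cylinder 20 mm across, 14 mm down and 12 mm up from here; z up along the barrel. Moving this knob sets both swivel and tilt. Below it a white barrel 34 mm across; the boom's top is 195 mm above the bench
- lens (a point): centre of the lens at the lower end of the barrel, on its axis, 72 mm below the tilt axis; z up along the barrel
- view (a point): middle of the deck's surface, which the camera must look at from straight above
- mat: thin grey bench mat 220 x 220 x 3 mm, fixed, on which the fresh slides wait. Origin: centre of the underside
- tray: shallow steel tray for the finished slides, fixed: 210 x 200 mm outside (along its x, y), rim 12 mm high, walls and floor 3 mm thick. Origin: centre of the underside
- fresh1: Fresh slide, starts flat on the mat. May be absent. Chamber slide 76 x 26 x 14.5 mm, 25-50 g: glass plate 2 mm thick, on it a clear block of wells, 54 x 26 mm, from x = -17 to +37 mm; the bare plate end (-x) and three patches on the lid are blue. Origin: centre of the plate's underside; x along its length, z up. Fingers up to 32 mm wide can close on the 26 mm width at the origin.
- fresh2: Fresh slide, starts flat on the mat. May be absent. Chamber slide 76 x 26 x 14.5 mm, 25-50 g: glass plate 2 mm thick, on it a clear block of wells, 54 x 26 mm, from x = -17 to +37 mm; the bare plate end (-x) and three patches on the lid are blue. Origin: centre of the plate's underside; x along its length, z up. Fingers up to 32 mm wide can close on the 26 mm width at the origin.
- fresh3: Fresh slide, starts flat on the mat. May be absent. Chamber slide 76 x 26 x 14.5 mm, 25-50 g: glass plate 2 mm thick, on it a clear block of wells, 54 x 26 mm, from x = -17 to +37 mm; the bare plate end (-x) and three patches on the lid are blue. Origin: centre of the plate's underside; x along its length, z up. Fingers up to 32 mm wide can close on the 26 mm width at the origin.
- old1: Finished slide, starts clamped in a lane. May be absent. Chamber slide 76 x 26 x 14.5 mm, 25-50 g: glass plate 2 mm thick, on it a clear block of wells, 54 x 26 mm, from x = -17 to +37 mm; the bare plate end (-x) and three patches on the lid are amber. Origin: centre of the plate's underside; x along its length, z up. Fingers up to 32 mm wide can close on the 26 mm width at the origin.
- old2: Finished slide, starts clamped in a lane. May be absent. Chamber slide 76 x 26 x 14.5 mm, 25-50 g: glass plate 2 mm thick, on it a clear block of wells, 54 x 26 mm, from x = -17 to +37 mm; the bare plate end (-x) and three patches on the lid are amber. Origin: centre of the plate's underside; x along its length, z up. Fingers up to 32 mm wide can close on the 26 mm width at the origin.
- jar: bystander: specimen jar with red lid, 60 mm across, 75 mm tall. Origin: centre of the underside
- dropper: bystander: small amber bottle, 34 mm across, 85 mm tall. Origin: centre of the underside
- counter: bystander: steel tally counter, 44 mm across, 30 mm tall. Origin: centre of the underside
- petri: bystander: closed petri dish, 62 mm across, 15 mm tall. Origin: centre of the underside

How it is judged:
On the way, in this order (a step that is already met when the one before it is completed fails the run):
1. the clamp is drawn back and parked in its notch (value of joint clamp above 0.017 m and value of joint lever above 0.22 rad), for 0.3 s.
2. with the clamp parked, the finished slides lie in the tray and the fresh slides lie in lanes of the stand, let go of (all of step 1 and x of old1 in the frame of tray between -0.085 and 0.085 m and y of old1 in the frame of tray between -0.085 and 0.085 m and z of old1 in the frame of tray between 0 and 0.007 m and angle between each of old1, old2, fresh1, fresh2, fresh3's own z axis and vertical below 0.08 rad and x of old2 in the frame of tray between -0.085 and 0.085 m and y of old2 in the frame of tray between -0.085 and 0.085 m and z of old2 in the frame of tray between 0 and 0.007 m and x of fresh1 in the frame of stand between -0.02 and 0.003 m and z of fresh1 in the frame of stand between 0.019 and 0.025 m and angle between the x axis of each of fresh1, fresh2, fresh3 and the x axis of stand, either way round below 0.12 rad and (y of fresh1 in the frame of stand between -0.064 and -0.048 m or y of fresh1 in the frame of stand between -0.008 and 0.008 m or y of fresh1 in the frame of stand between 0.048 and 0.064 m) and x of fresh2 in the frame of stand between -0.02 and 0.003 m and z of fresh2 in the frame of stand between 0.019 and 0.025 m and (y of fresh2 in the frame of stand between -0.064 and -0.048 m or y of fresh2 in the frame of stand between -0.008 and 0.008 m or y of fresh2 in the frame of stand between 0.048 and 0.064 m) and x of fresh3 in the frame of stand between -0.02 and 0.003 m and z of fresh3 in the frame of stand between 0.019 and 0.025 m and (y of fresh3 in the frame of stand between -0.064 and -0.048 m or y of fresh3 in the frame of stand between -0.008 and 0.008 m or y of fresh3 in the frame of stand between 0.048 and 0.064 m) and contact force between the fingers and fresh1 below 0.05 N and contact force between the fingers and fresh2 below 0.05 N and contact force between the fingers and fresh3 below 0.05 N and contact force between the fingers and old1 below 0.05 N and contact force between the fingers and old2 below 0.05 N), for 0.2 s.
3. the clamp is out of its notch and shut onto the slides (value of joint clamp between 0.003 and 0.0075 m and value of joint lever below 0.12 rad), for 0.3 s.
4. after that, the camera is over the middle of the deck, looking straight down (horizontal distance between lens and view below 0.015 m and angle between lens's own z axis and vertical below 0.09 rad), for 0.2 s.
At the end, for the whole second after the job is handed in: Amber slides flat in the tray; blue slides flat, one to a lane (8 mm sideways, 7 degrees), home against the stop (3 mm) under the shut clamp, lever out of its notch; lens within 15 mm of above the deck's middle, barrel within 5 degrees of upright; all at rest (all of step 3 and all of step 4 and x of old1 in the frame of tray between -0.085 and 0.085 m and y of old1 in the frame of tray between -0.085 and 0.085 m and z of old1 in the frame of tray between 0 and 0.007 m and angle between each of old1, old2, fresh1, fresh2, fresh3's own z axis and vertical below 0.08 rad and x of old2 in the frame of tray between -0.085 and 0.085 m and y of old2 in the frame of tray between -0.085 and 0.085 m and z of old2 in the frame of tray between 0 and 0.007 m and x of fresh1 in the frame of stand between -0.003 and 0.003 m and z of fresh1 in the frame of stand between 0.019 and 0.025 m and angle between the x axis of each of fresh1, fresh2, fresh3 and the x axis of stand, either way round below 0.12 rad and (y of fresh1 in the frame of stand between -0.064 and -0.048 m or y of fresh1 in the frame of stand between -0.008 and 0.008 m or y of fresh1 in the frame of stand between 0.048 and 0.064 m) and x of fresh2 in the frame of stand between -0.003 and 0.003 m and z of fresh2 in the frame of stand between 0.019 and 0.025 m and (y of fresh2 in the frame of stand between -0.064 and -0.048 m or y of fresh2 in the frame of stand between -0.008 and 0.008 m or y of fresh2 in the frame of stand between 0.048 and 0.064 m) and x of fresh3 in the frame of stand between -0.003 and 0.003 m and z of fresh3 in the frame of stand between 0.019 and 0.025 m and (y of fresh3 in the frame of stand between -0.064 and -0.048 m or y of fresh3 in the frame of stand between -0.008 and 0.008 m or y of fresh3 in the frame of stand between 0.048 and 0.064 m) and linear speed of each of fresh1, fresh2, fresh3, old1, old2 below 0.02 m/s); the robot touches nothing.
It fails at once if a slide was squeezed with more than 18 N by each finger (36 N for both together) (contact force between the fingers and fresh1 above 36 N or contact force between the fingers and fresh2 above 36 N or contact force between the fingers and fresh3 above 36 N or contact force between the fingers and old1 above 36 N or contact force between the fingers and old2 above 36 N).
It fails at once if a slide was pressed hard (over 50 N, all its contacts there together) against the stand with its clamp, or the tray (contact force between any of fresh1, fresh2, fresh3, old1, old2 and stand above 50 N or contact force between any of fresh1, fresh2, fresh3, old1, old2 and tray above 50 N).
It fails at once if a slide was let go in the air, more than about 17 mm above the stand or the tray ((height (world z) of fresh1 above 0.04 m and contact force between the fingers and fresh1 below 0.05 N) or (height (world z) of fresh2 above 0.04 m and contact force between the fingers and fresh2 below 0.05 N) or (height (world z) of fresh3 above 0.04 m and contact force between the fingers and fresh3 below 0.05 N) or (height (world z) of old1 above 0.04 m and contact force between the fingers and old1 below 0.05 N) or (height (world z) of old2 above 0.04 m and contact force between the fingers and old2 below 0.05 N) or (x of old1 in the frame of tray between -0.1 and 0.1 m and y of old1 in the frame of tray between -0.1 and 0.1 m and height (world z) of old1 above 0.02 m and contact force between the fingers and old1 below 0.05 N) or (x of old2 in the frame of tray between -0.1 and 0.1 m and y of old2 in the frame of tray between -0.1 and 0.1 m and height (world z) of old2 above 0.02 m and contact force between the fingers and old2 below 0.05 N)).
It fails at once if the clamp was let snap shut (over 0.2 m/s, outside its notch) (velocity of joint clamp below -0.2 m/s and value of joint lever below 0.2 rad).
It fails at once if another thing on the bench was moved by more than 30 mm (distance of any of jar, dropper, counter, petri from where it was at the start of the episode above 0.03 m).
Of fresh1, fresh2, fresh3 only 2 to 3 are there at a start; the rules pass over those that are not, and their reading is None.
Of old1, old2 only 1 to 2 are there at a start; the rules pass over those that are not, and their reading is None.
At some moment in a run one of fresh1, fresh2, fresh3 may be knocked a few centimetres aside while the robot is not near it.
It also fails if it takes over 210 s, if anything falls off the work surface, if the arm or the gripper's body presses on something with over 40 N, if the wrist force passes 120 N, or if a joint passes its speed limit or range.

## Robot

A 6-joint arm with a two-finger parallel gripper is mounted at the origin on the work surface. World frame = base frame: x ahead of the robot, y to its left, z up, the work surface at z = 0. Lengths are in m, angles in rad, forces in N, time in s.
With the tool pointing down it reaches from about 0.3 to 0.85 m from the base axis. Payload 4.2 kg.
Tool frame: the origin (TCP) lies on the mounting face of the last link; the fingertips stand 191 mm ahead of it and the grasp point (between the pads) lies 172 mm ahead of it; z points along the fingers, y is the direction in which the jaws open and shut (so a half turn about z gives the same grasp; the last joint's range is limited). The gripper opens to 91 mm and grips with 3 to 60 N. Pads are 32 mm wide; open, the fingers measure 118 mm over their backs; the gripper's body (76 mm by 178 mm) begins 60 mm behind the grasp point.
Start: joints at [1.112, 0.32, 1.565, -0, 1.257, -0.02], TCP at [0.244, 0.521, 0.405] pointing down, gripper open.
Joint ranges: [-3.11, 3.11], [-0.84, 2.01], [0.21, 2.61], [-1.34, 4.49], [0.05, 2.63], [-2.56, 2.56]. Speed limits (rad/s): [2.57, 2.57, 3.14, 3.14, 3.14, 3.14].

## Interface

Orientations are given as a rotation vector (axis times angle).
In Python, from bench import robot, eyes gives the robot as it stands.
- The arm moves only by the tool move_arm, never from a script. Its argument "series" is a list of rows, each a list of 3 entries, a list of its own where there are three numbers: the closure in counts, from 0 (fully open) to 255 (shut), then the shift along the tool's x, y, z in cm, then the turn about the tool's z in rad. A call has exactly 10 rows; each row is the pose to reach, as a shift and turn from the pose commanded when the call began, along the tool's axes at that moment; what a row does not reach only later rows make up. A row lasts 1/10 s, in which the tool goes at most 50 mm and 8.59 degrees, less where a joint would pass 70% of its speed; a pose out of reach is approached as far as the arm can. A call with a gripper value outside its range is refused whole. The fingers move at their own pace and stop on an object; "force" is the grip in N (left out, the last holds). Time passes only in rows, so rows that repeat a pose let the fingers close, or fill a call up. It gives the time, the measured TCP pose, the force and the opening at its end, in the units of the state.
- robot.observe(): the state, without advancing time (a new reading comes with each control period).
- eyes.get_image(name): name is "scene" or "top" or "wrist"; returns a dict with "frame" (400x640x3 uint8, red, green, blue), "z_map" (400x640 float32, m along the optical axis (not along the pixel's ray), 0 where there is no reading), "vertical_fov" (degrees; the focal length in pixels is half the picture's height over the tangent of half this angle, whatever the lens; pixels are square), "cx", "cy" (the principal point, pixels), "position" and "attitude" of the camera in the world. Camera axes: x right, y down, z forward; pixel columns grow to the right and rows downward; lengths in m; the calibration is good to about 2 mm. A picture is of the moment at which its call begins.
- robot.sign_off(): hands the job in, once; it reports no verdict.
The state is a dict: "t": time; "joint_positions": joint angles; "joint_vel": joint speeds; "joint_torque": joint torques, N m; "position": TCP position; "orientation": TCP orientation; "ft_force": force on the tool from outside, world axes, zero at the start; "wrist_torque": the same for the moment, N m; "gripper_width": finger opening in m.
Only numpy, scipy, OpenCV 4.12 (cv2) and the standard library are available. Lean on these libraries where they do the work, as an engineer would, in place of code of your own. Each camera call takes 0.05 s, during which the arm holds its last target.

## Working session

There is one attempt and no reset: what is moved stays moved. The work goes in short steps, Python scripts to look and compute and a tool call to move; the robot and the scene stay as the last step left them, time stands still between calls to the robot, and variables do not carry over. Pictures are saved under pics/ and viewed, and the job is handed in when it is done.

Besides the shell and the picture viewer there is one more tool, called after ">>>" by a JSON object that holds its "op" and its "data", one argument or row to a line. move_arm: Moves the arm, as the interface text tells. Its arguments: {"type":"object","properties":{"series":{"type":"array","items":{"type":"array"}},"force":{"type":"number"}},"required":["series"]}

```bash
ls; mkdir -p pics
cat > h.py <<'E'
import numpy as np, cv2
from scipy.spatial.transform import Rotation as R
from bench import robot, eyes
def get(name):
    return eyes.get_image(name)
def save(d,fn,crop=None,s=1):
    im=d["frame"][:,:,::-1]
    if crop: x0,y0,x1,y1=crop; im=im[y0:y1,x0:x1]
    im=cv2.resize(im,None,fx=s,fy=s,interpolation=cv2.INTER_CUBIC)
    cv2.imwrite("pics/"+fn,im)
def att(d):
    a=np.array(d["attitude"],float)
    if a.shape==(3,3): return a
    return R.from_rotvec(a).as_matrix() if a.size==3 else R.from_quat(a).as_matrix()
def foc(d):
    return d["frame"].shape[0]/2/np.tan(np.radians(d["vertical_fov"])/2)
def px(d,u,v,z=None):
    """world pt at pixel; z: intersect plane world z, else depth"""
    f=foc(d); r=np.array([(u-d["cx"])/f,(v-d["cy"])/f,1.]); A=att(d); p=np.array(d["position"])
    if z is None:
        k=d["z_map"][int(round(v)),int(round(u))]
    else:
        w=A@r; k=(z-p[2])/w[2]
    return p+A@r*k
def proj(d,P):
    c=att(d).T@(np.array(P)-np.array(d["position"])); f=foc(d)
    return c[0]/c[2]*f+d["cx"], c[1]/c[2]*f+d["cy"]
E
python3 - <<'E'
from h import *
o=robot.observe(); print(o)
for n in ("scene","top","wrist"):
    d=get(n); print(n,d["position"],d["attitude"],d["vertical_fov"],d["cx"],d["cy"]); save(d,n+"0.png"); np.save(n+"0.npy",d,allow_pickle=True)
E
```

```text
pics
{'t': 0.0, 'joint_positions': array([ 1.11199269e+00,  3.20303442e-01,  1.56568069e+00, -5.71827998e-06,
        1.25740229e+00, -1.99976222e-02]), 'joint_vel': array([ 0.00010783, -0.00336358,  0.00209955, -0.00088433, -0.00152554,
        0.00123963]), 'joint_torque': array([ 1.48904346e-03, -4.12444568e+01, -2.31972331e+01,  7.28713442e-02,
        4.57516161e-02, -1.59678284e-04]), 'position': array([0.24421826, 0.52037424, 0.40391271]), 'orientation': array([-6.83663768e-01, -3.06587045e+00,  2.73895334e-03]), 'ft_force': array([ 0.43625808, -0.06846011,  0.58468299]), 'wrist_torque': array([ 0.025899  , -0.02805603,  0.00789484]), 'gripper_width': 0.09115090375692864}
scene [0.63890762 0.59106206 0.78653683] [-0.24845425 -2.81762155  1.17518664] 56.28268362509893 317.2808507064776 200.14522945929122
top [0.3705032  0.01097941 1.10767261] [-2.18939321  2.12698741 -0.20877215] 50.80327790144224 324.2398625023219 200.25376319454432
wrist [0.17024357 0.55532318 0.38490516] [2.43638894 1.55015961 0.22351351] 66.22505929718584 321.13503546496116 197.07646691566345
```

View pics/scene0.png

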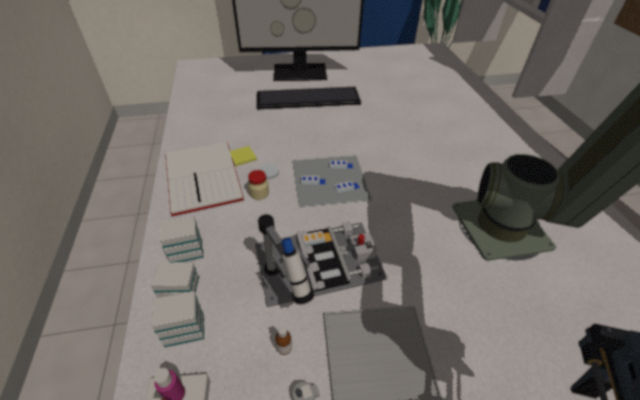

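View pics/top0.png

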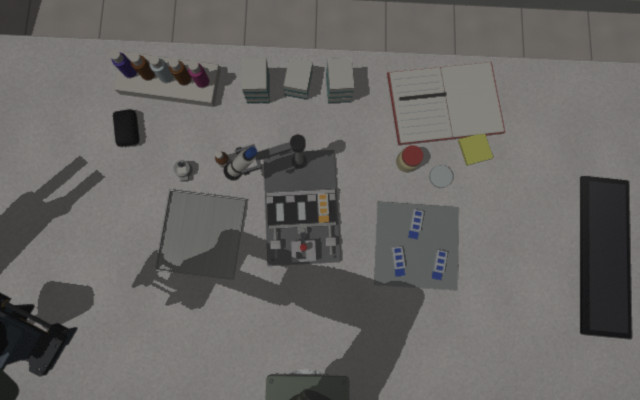

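View pics/wrist0.png

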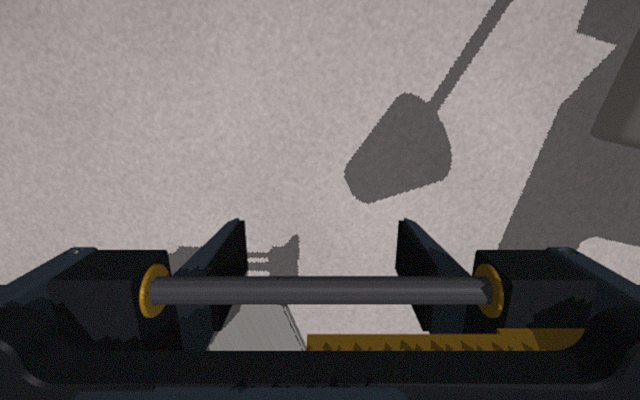

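Run:
```python
from h import *
d=np.load("top0.npy",allow_pickle=True).item()
save(d,"top_stand.png",(210,120,350,275),5 if 0 else 3.8)
save(d,"top_mat.png",(365,190,470,300),5)
for u,v in [(177,191),(247,199),(235,279),(157,271)]: print("tray",px(d,u,v,0.012))
for u,v in [(377,203),(459,206),(457,290),(375,286)]: print("mat",px(d,u,v,0.003))
d=np.load("scene0.npy",allow_pickle=True).item()
save(d,"scene_stand.png",(240,200,400,310),5)
```

```text
tray [0.55396146 0.35542862 0.012     ]
tray [0.53871242 0.17315718 0.012     ]
tray [0.33233832 0.19235982 0.012     ]
tray [0.34740243 0.38912349 0.012     ]
mat [ 0.54039579 -0.17038743  0.003     ]
mat [ 0.53929409 -0.391913    0.003     ]
mat [ 0.31796107 -0.38133484  0.003     ]
mat [ 0.32305184 -0.16658457  0.003     ]
```

View pics/top_stand.png

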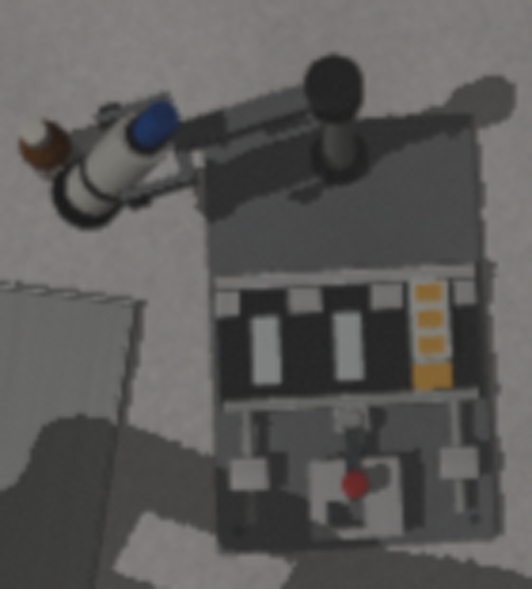

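View pics/scene_stand.png

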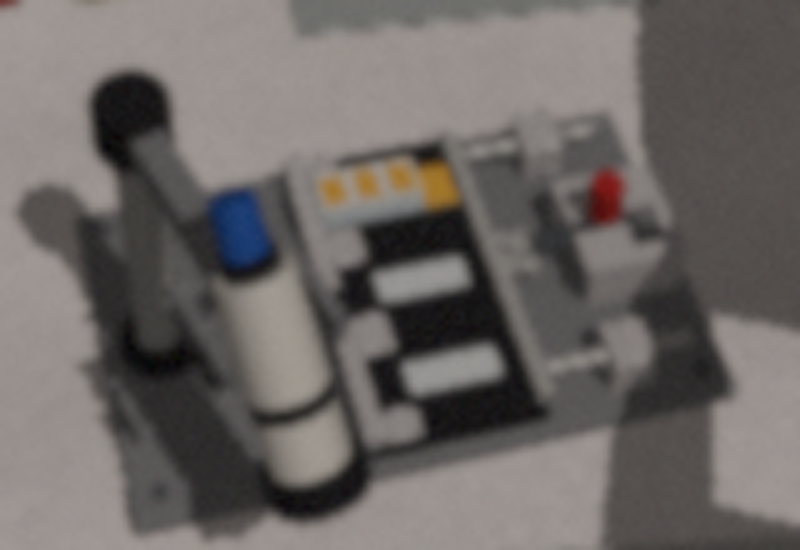

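View pics/top_mat.png

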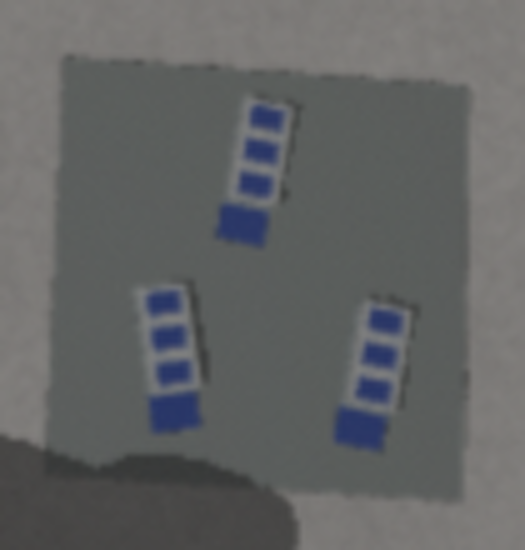

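```bash
cat >> h.py <<'E'
def tool(o=None):
    o=o or robot.observe()
    return np.array(o["position"]),R.from_rotvec(o["orientation"]).as_matrix()
def plan(x,y,z,yaw=None):
    """target: TCP world xyz; yaw = world angle of tool y (jaw) axis, mod pi. prints shift cm (tool axes) and turn"""
    o=robot.observe(); p,A=tool(o)
    s=A.T@(np.array([x,y,z])-p)*100
    cur=np.arctan2(A[1,1],A[0,1]); 
    t=0
    if yaw is not None:
        t=-(yaw-cur)   # turn about tool z (down)
        t=(t+np.pi/2)%np.pi-np.pi/2
    print("t",round(o["t"],2),"pos",p.round(4),"jawyaw",round(cur,4),"q6",o["joint_positions"][5].round(2),"F",o["ft_force"].round(1),"w",round(o["gripper_width"],4))
    print("tilt",A[:,2].round(4),"shift cm",s.round(2),"turn",round(t,3))
E
python3 - <<'E'
from h import *
p,A=tool(); print(A.round(3))
d=np.load("wrist0.npy",allow_pickle=True).item()
print(A.T@(np.array(d["position"])-p), (A.T@att(d)).round(3))
d=np.load("top0.npy",allow_pickle=True).item()
c=(210,120);s=3.8
def w(x,y,z): return px(d,c[0]+x/s,c[1]+y/s,z).round(4)
print("knob",w(355,485,.07)); print("post top",w(333,88,.19))
print("base corners",w(475,115,.012),w(498,535,.012),w(218,548,.012))
print("stop ends",w(217,283,.031),w(474,271,.031))
print("bluknob",w(155,125,.23), "slide", w(430,376,.03),w(430,292,.036))
plan(0.37,0.0,0.40,np.pi/2)
E
```

```text
[[-0.905  0.425 -0.001]
 [ 0.425  0.905 -0.001]
 [ 0.    -0.001 -1.   ]]
[0.08181713 0.00019353 0.01922257] [[ 0.001 -0.958 -0.286]
 [ 1.     0.001 -0.   ]
 [ 0.001 -0.286  0.958]]
knob [0.4139 0.021  0.07  ]
post top [0.642  0.0406 0.19  ]
base corners [ 0.6787 -0.0545  0.012 ] [ 0.3852 -0.0766  0.012 ] [0.3716 0.1123 0.012 ]
stop ends [0.5493 0.1195 0.031 ] [ 0.5633 -0.0551  0.031 ]
bluknob [0.6049 0.1382 0.23  ] slide [ 0.4903 -0.0269  0.03  ] [ 0.5469 -0.0252  0.036 ]
t 0.15 pos [0.2442 0.5204 0.4041] jawyaw 1.132 q6 -0.02 F [-0.3  0.4  0.4] w 0.0913
tilt [-6.0e-04 -1.2e-03 -1.0e+00] shift cm [-33.5  -41.77   0.47] turn -0.439
```

Run:
```python
from h import *
plan(0.42,0.03,0.42,np.pi/2+.075)
```

```text
t 0.15 pos [0.2442 0.5204 0.4041] jawyaw 1.132 q6 -0.02 F [-0.3  0.4  0.4] w 0.0913
tilt [-6.0e-04 -1.2e-03 -1.0e+00] shift cm [-36.75 -36.93  -1.54] turn -0.514
```

>>> {"op": "move_arm", "data": {
  "series": [
    [0,[-3,-3,-1.5],-0.05],
    [0,[-6.5,-6.5,-1.5],-0.12],
    [0,[-10,-10,-1.5],-0.2],
    [0,[-13.5,-13.5,-1.5],-0.28],
    [0,[-17,-17,-1.5],-0.36],
    [0,[-20.5,-20.5,-1.5],-0.44],
    [0,[-24,-24,-1.5],-0.51],
    [0,[-27.5,-27.5,-1.5],-0.51],
    [0,[-31,-31,-1.5],-0.51],
    [0,[-34,-34,-1.5],-0.51]
  ]
}}

```text
t: 1.15
position: [0.4077, 0.066, 0.4198]
orientation: [-0.111, 3.139, -0.0]
ft_force: [-0.0, -0.1, -0.5]
gripper_width: 0.091
```

Run:
```python
from h import *
plan(0.40,0.03,0.42,np.pi/2+.075)
d=get("wrist"); save(d,"w1.png",None,1.25); np.save("w1.npy",d,allow_pickle=True)
```

```text
t 1.15 pos [0.4077 0.066  0.4198] jawyaw 1.6413 q6 -1.51 F [-0.  -0.1 -0.5] w 0.091
tilt [ 4.e-04 -1.e-04 -1.e+00] shift cm [ 1.03 -3.54 -0.02] turn -0.005
```

View pics/w1.png

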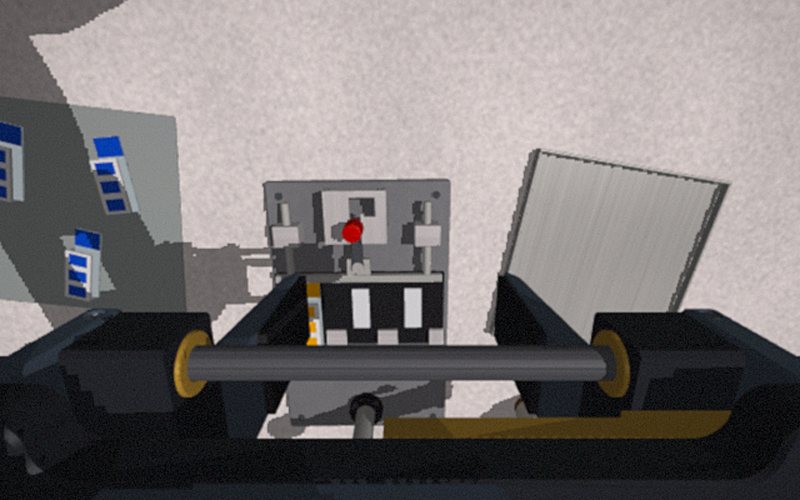

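Run:
```python
from h import *
d=np.load("w1.npy",allow_pickle=True).item()
save(d,"w1c.png",(200,135,370,285),4.5)
```

```text
(no output)
```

View pics/w1c.png

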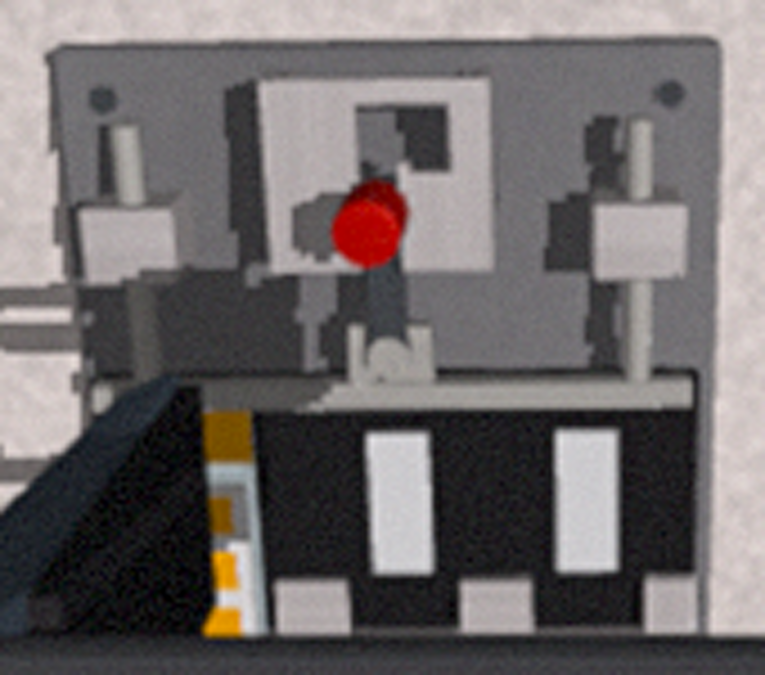

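Run:
```python
from h import *
from scipy.optimize import least_squares
d=np.load("w1.npy",allow_pickle=True).item()
w=lambda x,y:(200+x/4.5-.5+.11,135+y/4.5-.5+.11)
obs=[((58,50),(-.14,-.095,.012)),((715,42),(-.14,.095,.012)),((261,82),(-.134,-.03,.040)),((490,78),(-.134,.03,.040)),((493,270),(-.082,.03,.040)),((272,272),(-.082,-.03,.04)),((367,233),(-.100,0,.070))]
O=[w(*a) for a,b in obs]; P=np.array([b for a,b in obs])
print([px(d,*o,z=b[2]).round(4).tolist() for o,(a,b) in zip(O,obs)])
def W(q,P): c,s=np.cos(q[2]),np.sin(q[2]); return np.c_[q[0]+c*P[:,0]-s*P[:,1],q[1]+s*P[:,0]+c*P[:,1],P[:,2]]
f=lambda q:np.ravel([np.array(proj(d,a))-o for a,o in zip(W(q,P),O)])
r=least_squares(f,[.51,.03,.07]); print(r.x, r.fun.reshape(-1,2).round(2))
```

```text
[[0.3844, -0.0723, 0.012], [0.369, 0.1109, 0.012], [0.3847, -0.0101, 0.04], [0.3794, 0.0496, 0.04], [0.4315, 0.0535, 0.04], [0.4364, -0.0064, 0.04], [0.4155, 0.0224, 0.07]]
[0.51576928 0.03069785 0.08297494] [[-2.58 -0.37]
 [ 2.36 -0.36]
 [-0.2  -0.04]
 [-0.11  0.26]
 [ 0.22  0.06]
 [ 0.37  0.16]
 [-0.05  0.57]]
```

```bash
cat >> h.py <<'E'
SX,SY,SA=.5158,.0307,.083
def st(x,y):
    c,s=np.cos(SA),np.sin(SA); return np.array([SX+c*x-s*y,SY+s*x+c*y])
def inst(p):
    c,s=np.cos(SA),np.sin(SA); a,b=p[0]-SX,p[1]-SY; return np.array([c*a+s*b,-s*a+c*b])
def splan(x,y,z,dyaw=0):
    w=st(x,y); print("target world",w.round(4)); plan(w[0],w[1],z,np.pi/2+SA+dyaw); print("now in stand",(inst(tool()[0])*1000).round(1))
E
python3 - <<'E'
from h import *
splan(-.1,0,.30); splan(-.1,0,.234)
E
```

```text
target world [0.4161 0.0224]
t 1.2 pos [0.4094 0.062  0.4198] jawyaw 1.6376 q6 -1.51 F [ 2.  -3.8 -0.2] w 0.091
tilt [ 0.0022 -0.0054 -1.    ] shift cm [-0.38 -3.93 12.  ] turn -0.016
now in stand [-103.4   40. ]
target world [0.4161 0.0224]
t 1.2 pos [0.4094 0.062  0.4198] jawyaw 1.6376 q6 -1.51 F [ 2.  -3.8 -0.2] w 0.091
tilt [ 0.0022 -0.0054 -1.    ] shift cm [-0.37 -3.89 18.6 ] turn -0.016
now in stand [-103.4   40. ]
```

>>> {"op": "move_arm", "data": {
  "series": [
    [140,[-0.1,-1,2],0],
    [140,[-0.2,-2,4],-0.012],
    [140,[-0.3,-3,6],-0.012],
    [140,[-0.4,-4,8],-0.012],
    [140,[-0.5,-4.6,10],-0.012],
    [140,[-0.5,-4.6,11.5],-0.012],
    [140,[-0.5,-4.6,12],-0.012],
    [140,[-0.5,-4.6,12],-0.012],
    [140,[-0.5,-4.6,12],-0.012],
    [140,[-0.5,-4.6,12],-0.012]
  ],
  "force": 30
}}

```text
t: 2.2
position: [0.4162, 0.023, 0.3005]
orientation: [-0.131, 3.137, 0.0]
ft_force: [-0.9, -0.8, -0.0]
gripper_width: 0.0414
```

Run:
```python
from h import *
splan(-.1,0,.234)
d=get("wrist"); save(d,"w2.png",None,1.25); np.save("w2.npy",d,allow_pickle=True)
print(d["position"],robot.observe()["position"])
```

```text
target world [0.4161 0.0224]
t 2.2 pos [0.4162 0.023  0.3005] jawyaw 1.6543 q6 -1.63 F [-0.9 -0.8 -0. ] w 0.0414
tilt [ 1.9e-03  1.0e-04 -1.0e+00] shift cm [ 0.02 -0.05  6.65] turn 0.001
now in stand [-99.9   0.5]
[0.33482813 0.01654165 0.28127339] [0.4161529  0.02291292 0.30049316]
```

View pics/w2.png

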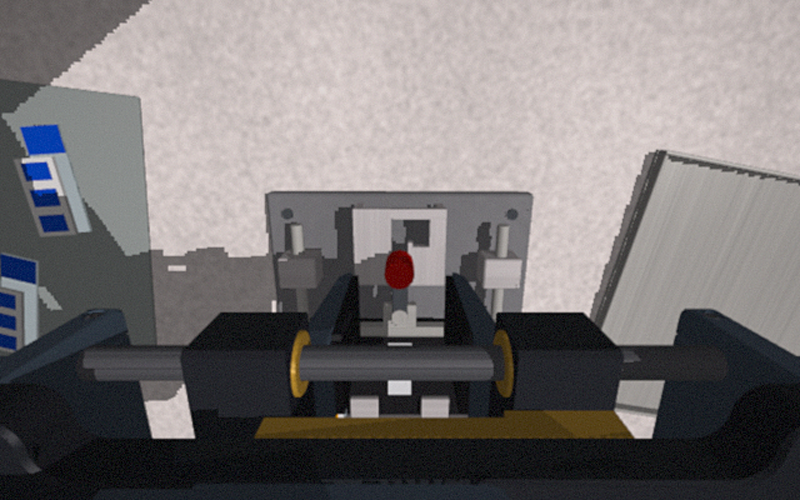

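>>> {"op": "move_arm", "data": {
  "series": [
    [140,[0,0,1.5],0],
    [140,[0,0,3],0],
    [140,[0,0,4.5],0],
    [140,[0,0,5.6],0],
    [140,[0,0,6.4],0],
    [140,[0,0,6.6],0],
    [240,[0,0,6.6],0],
    [240,[0,0,6.6],0],
    [240,[0,0,6.6],0],
    [240,[0,0,6.6],0]
  ]
}}

```text
t: 3.25
position: [0.4161, 0.0228, 0.2342]
orientation: [-0.131, 3.138, 0.0]
ft_force: [-0.9, 0.2, 1.3]
gripper_width: 0.0174
```

Run:
```python
from h import *
splan(-.122,0,.234)
d=get("wrist"); save(d,"w3.png",(170,100,470,330),2.5)
```

```text
target world [0.3942 0.0206]
t 3.25 pos [0.4161 0.0228 0.2342] jawyaw 1.654 q6 -1.63 F [-0.9  0.2  1.3] w 0.0174
tilt [ 1.2e-03  1.0e-04 -1.0e+00] shift cm [ 2.2  -0.04  0.02] turn 0.0
now in stand [-100.     0.4]
```

View pics/w3.png

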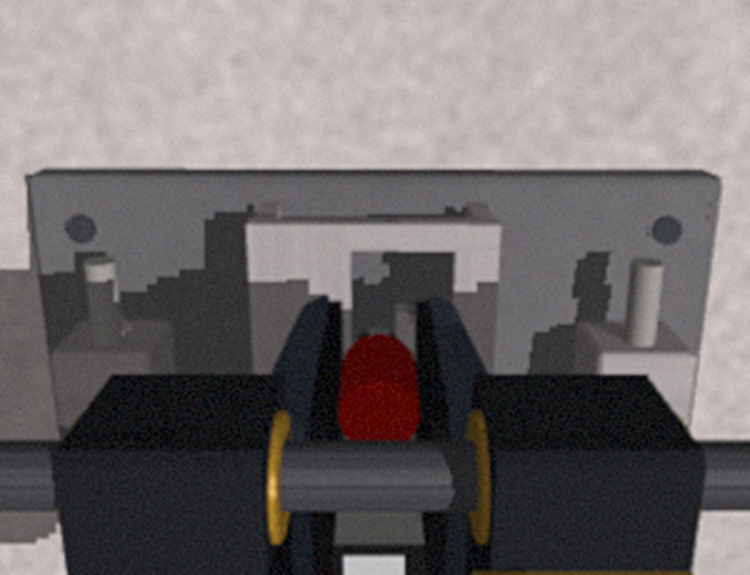

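>>> {"op": "move_arm", "data": {
  "series": [
    [240,[0.3,0,0],0],
    [240,[0.6,0,0],0],
    [240,[0.9,0,0],0],
    [240,[1.2,0,0],0],
    [240,[1.5,0,0],0],
    [240,[1.8,0,0],0],
    [240,[2.0,0,0],0],
    [240,[2.2,0,0],0],
    [240,[2.2,0,0],0],
    [240,[2.2,0,0],0]
  ]
}}

```text
t: 4.3
position: [0.3956, 0.021, 0.2342]
orientation: [-0.13, 3.133, 0.0]
ft_force: [6.6, 1.6, -4.8]
gripper_width: 0.0173
```

Run:
```python
from h import *
splan(-.120,0.014,.234)
d=get("wrist"); save(d,"w4.png",(170,100,470,330),2.5)
```

```text
target world [0.3951 0.0347]
t 4.3 pos [0.3956 0.021  0.2342] jawyaw 1.6539 q6 -1.63 F [ 6.6  1.6 -4.8] w 0.0173
tilt [ 6.3e-03  4.0e-04 -1.0e+00] shift cm [-0.06  1.37  0.02] turn 0.0
now in stand [-120.6    0.3]
```

View pics/w4.png

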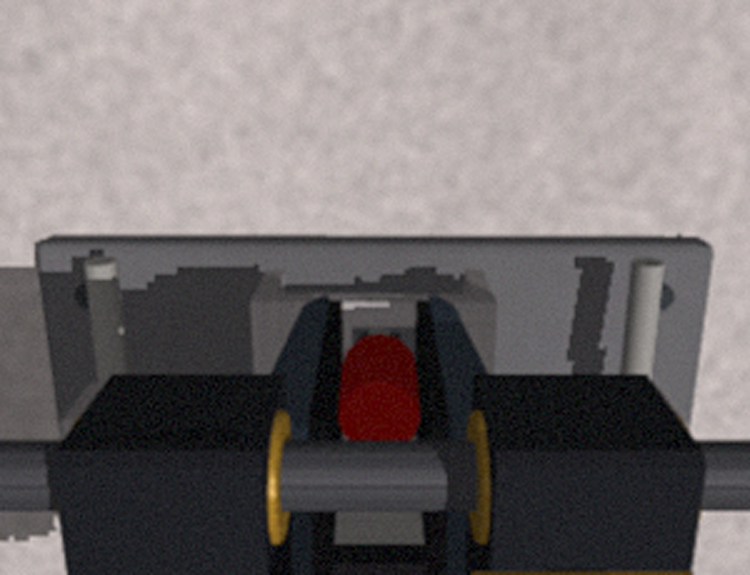

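>>> {"op": "move_arm", "data": {
  "series": [
    [240,[0.05,0,0],0],
    [240,[0.1,0.2,0],0],
    [240,[0.1,0.4,0],0],
    [240,[0.05,0.6,0],0],
    [240,[0.0,0.8,0],0],
    [240,[-0.05,1.0,0],0],
    [240,[-0.1,1.2,0],0],
    [240,[-0.1,1.4,0],0],
    [240,[-0.1,1.4,0],0],
    [240,[-0.1,1.4,0],0]
  ]
}}

```text
t: 5.35
position: [0.3957, 0.0345, 0.2343]
orientation: [-0.131, 3.132, -0.002]
ft_force: [6.5, -6.1, -5.0]
gripper_width: 0.017
```

Run:
```python
from h import *
splan(-.113,0.014,.234)
d=get("wrist"); save(d,"w5.png",(170,100,470,330),2.5)
```

```text
target world [0.402  0.0353]
t 5.35 pos [0.3957 0.0345 0.2343] jawyaw 1.6546 q6 -1.59 F [ 6.5 -6.1 -5. ] w 0.017
tilt [ 0.0071 -0.0012 -1.    ] shift cm [-0.64  0.03  0.03] turn 0.001
now in stand [-119.4   13.7]
```

View pics/w5.png

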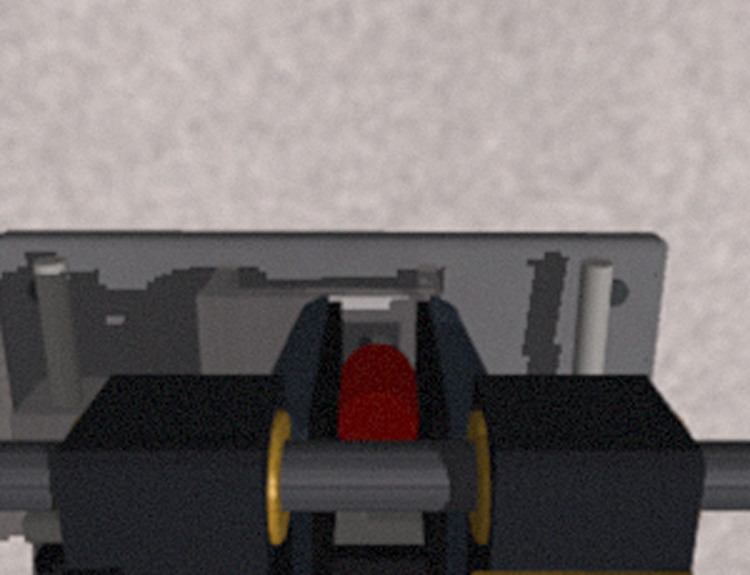

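>>> {"op": "move_arm", "data": {
  "series": [
    [240,[-0.1,0,0],0],
    [240,[-0.2,0,0],0],
    [240,[-0.3,0,0],0],
    [240,[-0.4,0,0],0],
    [240,[-0.5,0,0],0],
    [240,[-0.6,0,0],0],
    [240,[-0.7,0,0],0],
    [240,[-0.75,0,0],0],
    [240,[-0.75,0,0],0],
    [240,[-0.75,0,0],0]
  ]
}}

```text
t: 6.4
position: [0.4006, 0.0349, 0.2341]
orientation: [0.132, -3.137, 0.003]
ft_force: [-1.7, -5.4, 6.1]
gripper_width: 0.0173
```

Run:
```python
from h import *
splan(-.113,0.014,.234)
```

```text
target world [0.402  0.0353]
t 6.4 pos [0.4006 0.0349 0.2341] jawyaw 1.6547 q6 -1.59 F [-1.7 -5.4  6.1] w 0.0173
tilt [-0.0016 -0.0019 -1.    ] shift cm [-0.15  0.03  0.01] turn 0.001
now in stand [-114.5   13.7]
```

>>> {"op": "move_arm", "data": {
  "series": [
    [140,[-0.1,0,0],0],
    [140,[0,0,0],0],
    [140,[0,0,0],0],
    [140,[0,0,0],0],
    [140,[0,0,-1],0],
    [140,[0,0,-3],0],
    [140,[0,0,-5],0],
    [140,[0,0,-7],0],
    [140,[0,0,-9],0],
    [140,[0,0,-9],0]
  ]
}}

```text
t: 7.4
position: [0.402, 0.0357, 0.3265]
orientation: [-0.131, 3.132, 0.0]
ft_force: [0.6, 0.2, -0.7]
gripper_width: 0.0412
```

Run:
```python
from h import *
splan(0,-.056,.32)
d=get("wrist"); save(d,"w6.png",None,1.25); np.save("w6.npy",d,allow_pickle=True)
```

```text
target world [ 0.5204 -0.0251]
t 7.4 pos [0.402  0.0357 0.3265] jawyaw 1.6541 q6 -1.59 F [ 0.6  0.2 -0.7] w 0.0412
tilt [ 6.5e-03  5.0e-04 -1.0e+00] shift cm [-11.29  -7.05   0.72] turn 0.0
now in stand [-112.9   14.4]
```

View pics/w6.png

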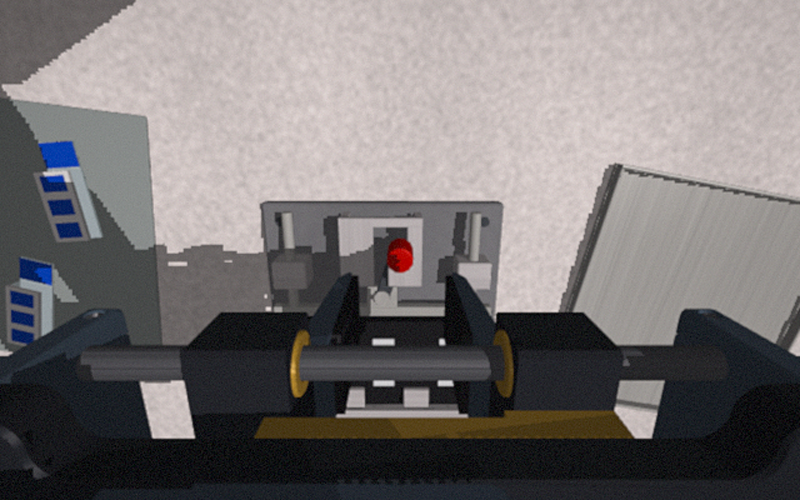

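>>> {"op": "move_arm", "data": {
  "series": [
    [140,[-1.5,-1,0],0],
    [140,[-3,-2,0],0],
    [140,[-4.5,-3,0],0],
    [140,[-6,-4,0],0],
    [140,[-7.5,-5,0],0],
    [140,[-9,-6,0],0],
    [140,[-10.5,-7,0],0],
    [140,[-11.2,-7,0],0],
    [140,[-11.2,-7,0],0],
    [140,[-11.2,-7,0],0]
  ]
}}

```text
t: 8.45
position: [0.5186, -0.0249, 0.323]
orientation: [0.13, -3.137, -0.001]
ft_force: [-0.8, 0.1, 0.0]
gripper_width: 0.0409
```

Run:
```python
from h import *
splan(0,-.056,.215)
d=get("wrist"); save(d,"w7.png",None,1.25);save(d,"w7c.png",(230,170,410,300),4.4); np.save("w7.npy",d,allow_pickle=True)
```

```text
target world [ 0.5204 -0.0251]
t 8.45 pos [ 0.5186 -0.0249  0.323 ] jawyaw 1.6539 q6 -1.72 F [-0.8  0.1  0. ] w 0.0409
tilt [-2.e-03  3.e-04 -1.e+00] shift cm [-0.2  -0.05 10.8 ] turn 0.0
now in stand [ -1.8 -55.6]
```

View pics/w7.png

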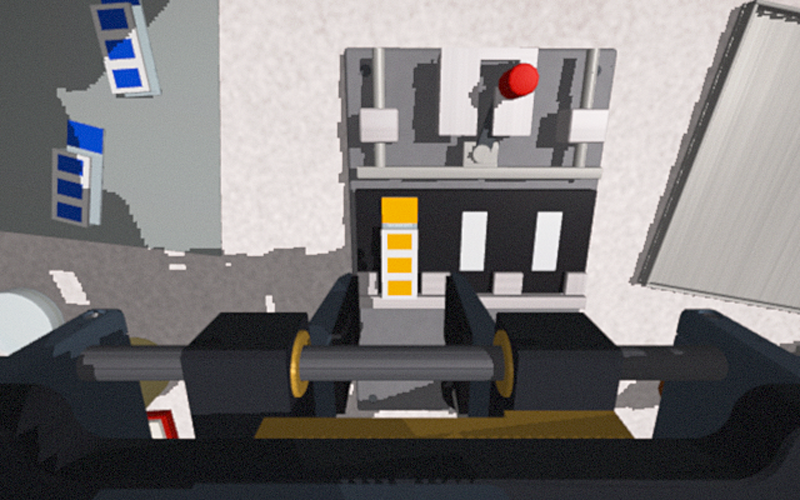

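View pics/w7c.png

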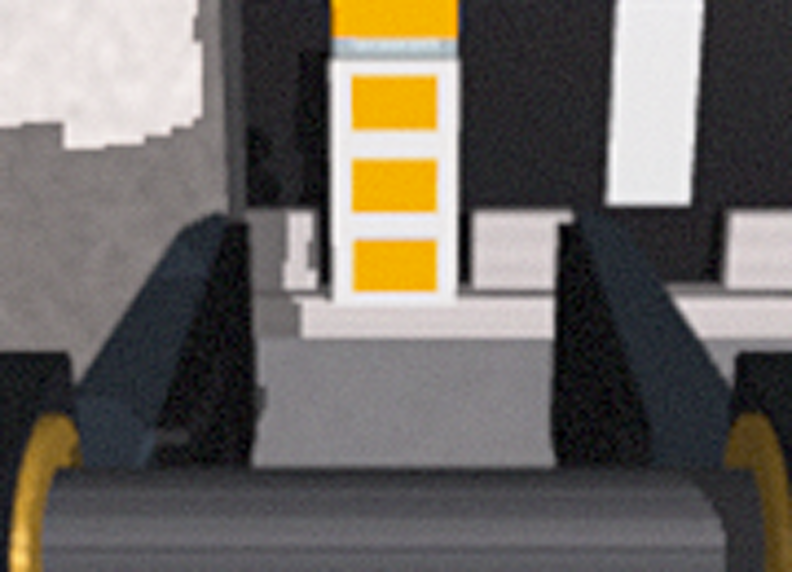

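Run:
```python
from h import *
d=np.load("w7.npy",allow_pickle=True).item()
w=lambda x,y:(230+x/4.4-.39,170+y/4.4-.39)
for a in [(329,60),(459,60),(458,302),(333,302)]:
    q=px(d,*w(*a),z=.0365); print(q.round(4),(inst(q)*1000).round(1))
v=lambda x,y:(x/1.25-.1,y/1.25-.1)
for a,z in [((346,49),.012),((616,49),.012),((441,49),.04),((517,81),.07),((600,168),.036),((359,168),.036)]:
    q=px(d,*v(*a),z=z); print(a,q.round(4),(inst(q)*1000).round(1))
for a in [(383,198),(417,198)]:
    q=px(d,*v(*a),z=.024); print(a,q.round(4),(inst(q)*1000).round(1))
```

```text
[ 0.5044 -0.0405  0.0365] [-17.3 -70. ]
[ 0.5021 -0.0141  0.0365] [-17.3 -43.5]
[ 0.5555 -0.0091  0.0365] [ 36.3 -43. ]
[ 0.5578 -0.036   0.0365] [ 36.3 -69.9]
(346, 49) [ 0.385  -0.0739  0.012 ] [-139.   -93.4]
(616, 49) [0.3693 0.1117 0.012 ] [-139.3   92.8]
(441, 49) [ 0.385  -0.0108  0.04  ] [-133.8  -30.5]
(517, 81) [0.4036 0.0315 0.07  ] [-111.8   10.1]
(600, 168) [0.4486 0.1069 0.036 ] [-60.6  81.5]
(359, 168) [ 0.4625 -0.0583  0.036 ] [-60.5 -84.3]
(383, 198) [ 0.4838 -0.0408  0.024 ] [-37.8 -68.6]
(417, 198) [ 0.4817 -0.0159  0.024 ] [-37.8 -43.6]
```

>>> {"op": "move_arm", "data": {
  "series": [
    [140,[0,-0.08,2],0],
    [140,[0,-0.08,4],0],
    [140,[0,-0.08,6],0],
    [140,[0,-0.08,8],0],
    [140,[0,-0.08,9.5],0],
    [140,[0,-0.08,10.3],0],
    [140,[0,-0.08,10.7],0],
    [140,[0,-0.08,10.7],0],
    [140,[0,-0.08,10.7],0],
    [140,[0,-0.08,10.7],0]
  ],
  "force": 10
}}

```text
t: 9.5
position: [0.519, -0.0256, 0.2175]
orientation: [-0.131, 3.137, -0.0]
ft_force: [0.5, -0.8, 0.2]
gripper_width: 0.0411
```

Run:
```python
from h import *
splan(-.002,-.0565,.216)
d=get("wrist"); save(d,"w8.png",(170,100,470,330),2.5)
```

```text
target world [ 0.5185 -0.0258]
t 9.5 pos [ 0.519  -0.0256  0.2175] jawyaw 1.6541 q6 -1.73 F [ 0.5 -0.8  0.2] w 0.0411
tilt [ 0.0016 -0.     -1.    ] shift cm [ 0.05 -0.01  0.15] turn 0.0
now in stand [ -1.5 -56.4]
```

View pics/w8.png

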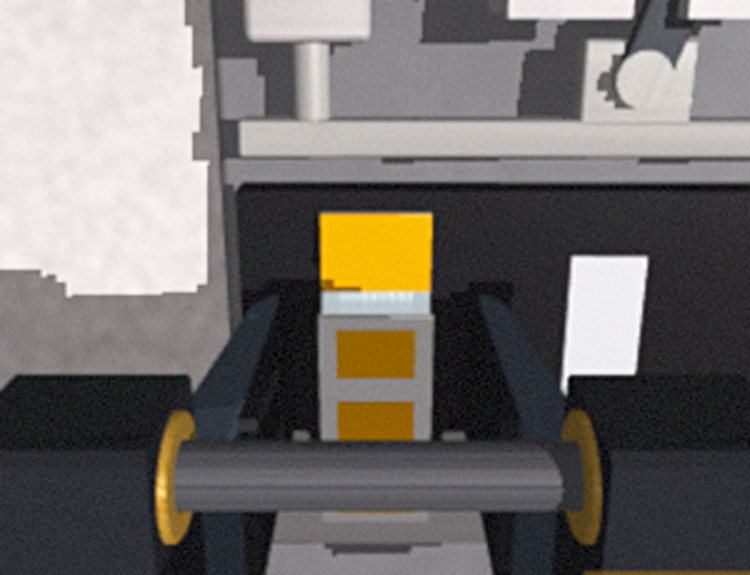

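>>> {"op": "move_arm", "data": {
  "series": [
    [200,[0,0,0.1],0],
    [220,[0,0,0.1],0],
    [220,[0,0,0.1],0],
    [220,[0,0,0.1],0],
    [220,[0,0,0.1],0],
    [220,[0,0,-0.5],0],
    [220,[0,0,-2],0],
    [220,[0,0,-4],0],
    [220,[0,0,-6],0],
    [220,[0,0,-7],0]
  ]
}}

```text
t: 10.55
position: [0.5191, -0.0256, 0.2886]
orientation: [-0.131, 3.136, -0.0]
ft_force: [-0.4, 0.3, 0.2]
gripper_width: 0.0257
```

Run:
```python
from h import *
d=np.load("w7.npy",allow_pickle=True).item()
d=np.load("w1.npy",allow_pickle=True).item()
v=lambda x,y:(x/1.25-.1,y/1.25-.1)
for a in [(536,150),(728,184)]: print(px(d,*v(*a),z=.012))
plan(.443,.278,.30,np.pi/2+SA)
d=get("wrist"); save(d,"w9.png",None,1.25)
```

```text
[0.33366755 0.19388406 0.012     ]
[0.3528238 0.392836  0.012    ]
t 10.55 pos [ 0.5191 -0.0256  0.2886] jawyaw 1.654 q6 -1.73 F [-0.4  0.3  0.2] w 0.0257
tilt [ 3.e-03 -1.e-04 -1.e+00] shift cm [ 5.06 30.89 -1.17] turn 0.0
```

View pics/w9.png

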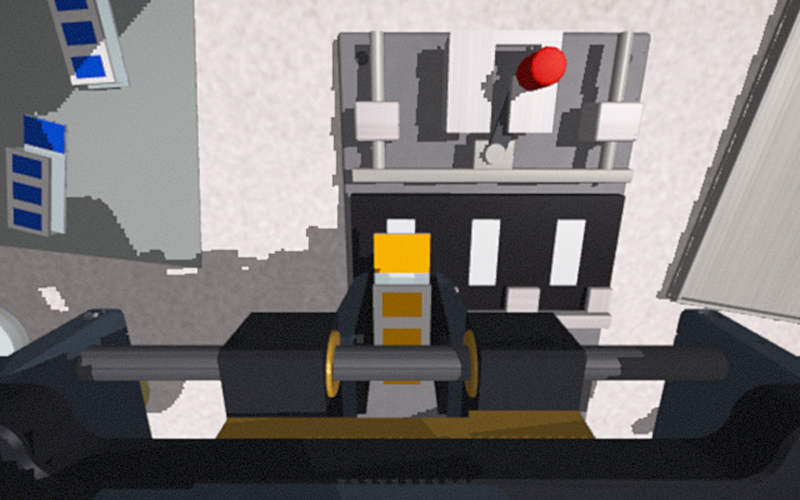

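>>> {"op": "move_arm", "data": {
  "series": [
    [220,[2,0,-1],0],
    [220,[4,1,-1],0],
    [220,[5,4,-1],0],
    [220,[5,8,-1],0],
    [220,[5,12,-1],0],
    [220,[5,16,-1],0],
    [220,[5,20,-1],0],
    [220,[5,24,-1],0],
    [220,[5,28,-1],0],
    [220,[5,30,-1],0]
  ]
}}

```text
t: 11.6
position: [0.4434, 0.2718, 0.2961]
orientation: [0.134, -3.138, -0.001]
ft_force: [-0.8, 0.2, -0.2]
gripper_width: 0.0258
```

>>> {"op": "move_arm", "data": {
  "series": [
    [220,[0,0.5,0.5],0],
    [220,[0,0.5,2],0],
    [220,[0,0.5,4],0],
    [220,[0,0.5,6],0],
    [220,[0,0.5,7],0],
    [220,[0,0.5,8],0],
    [220,[0,0.5,8.5],0],
    [220,[0,0.5,8.5],0],
    [220,[0,0.5,8.5],0],
    [220,[0,0.5,8.5],0]
  ]
}}

```text
t: 12.6
position: [0.4438, 0.2743, 0.2124]
orientation: [-0.131, 3.138, 0.001]
ft_force: [0.0, 0.6, -0.2]
gripper_width: 0.0262
```

Run:
```python
from h import *
plan(.443,.278,.1975,np.pi/2+SA)
d=get("wrist"); save(d,"w10.png",None,1.25); np.save("w10.npy",d,allow_pickle=True)
```

```text
t 12.6 pos [0.4438 0.2743 0.2124] jawyaw 1.654 q6 -1.12 F [ 0.   0.6 -0.2] w 0.0262
tilt [ 1.3e-03  8.0e-04 -1.0e+00] shift cm [0.05 0.38 1.49] turn 0.0
```

View pics/w10.png

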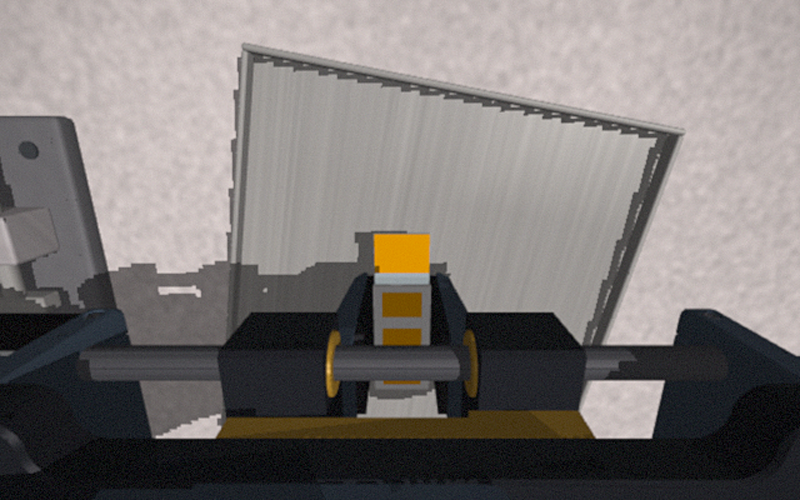

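>>> {"op": "move_arm", "data": {
  "series": [
    [220,[0,0,0.4],0],
    [220,[0,0,0.8],0],
    [220,[0,0,1.1],0],
    [220,[0,0,1.3],0],
    [220,[0,0,1.4],0],
    [220,[0,0,1.45],0],
    [220,[0,0,1.5],0],
    [220,[0,0,1.5],0],
    [220,[0,0,1.5],0],
    [220,[0,0,1.5],0]
  ]
}}

```text
t: 13.65
position: [0.4437, 0.2742, 0.1968]
orientation: [-0.131, 3.139, 0.0]
ft_force: [-0.4, -0.0, 0.1]
gripper_width: 0.0258
```

Run:
```python
from h import *
plan(.443,.278,.1975,np.pi/2+SA)
```

```text
t 13.65 pos [0.4437 0.2742 0.1968] jawyaw 1.654 q6 -1.12 F [-0.4 -0.   0.1] w 0.0258
tilt [ 3.e-04  2.e-04 -1.e+00] shift cm [ 0.03  0.39 -0.06] turn 0.0
```

>>> {"op": "move_arm", "data": {
  "series": [
    [220,[0,0,0.05],0],
    [220,[0,0,0.1],0],
    [220,[0,0,0.1],0],
    [140,[0,0,0.1],0],
    [140,[0,0,0.1],0],
    [140,[0,0,0.1],0],
    [140,[0,0,0],0],
    [140,[0,0,-2],0],
    [140,[0,0,-5],0],
    [140,[0,0,-9],0]
  ]
}}

```text
t: 14.65
position: [0.4431, 0.2738, 0.2863]
orientation: [0.13, -3.135, 0.003]
ft_force: [0.5, 1.0, -0.3]
gripper_width: 0.0411
```

Run:
```python
from h import *
plan(.4,-.20,.36,np.pi/2+SA)
d=get("wrist"); save(d,"w11.png",None,1.25); np.save("w11.npy",d,allow_pickle=True)
d=get("top"); save(d,"top2.png",(140,120,480,300),2.35); np.save("top2.npy",d,allow_pickle=True)
```

```text
t 14.65 pos [0.4431 0.2738 0.2863] jawyaw 1.654 q6 -1.12 F [ 0.5  1.  -0.3] w 0.0411
tilt [-0.0038 -0.0021 -1.    ] shift cm [  8.26 -46.88  -7.26] turn 0.0
```

View pics/w11.png

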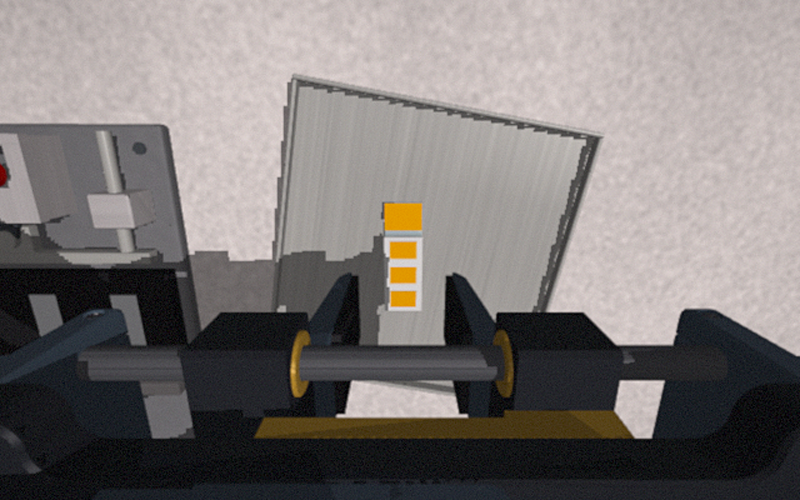

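View pics/top2.png

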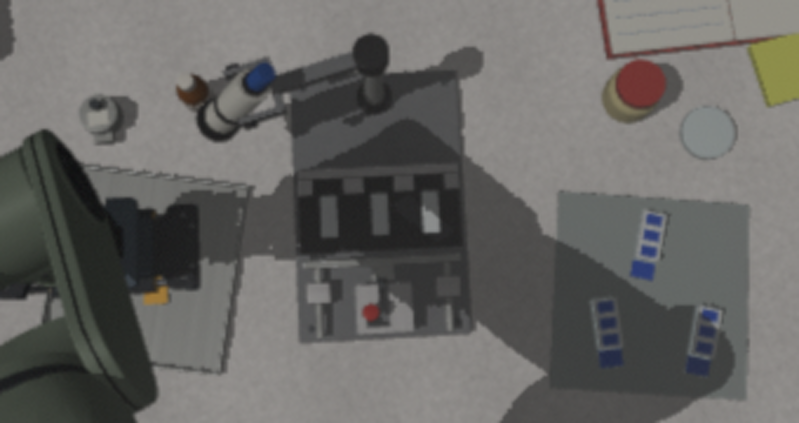

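>>> {"op": "move_arm", "data": {
  "series": [
    [140,[2,-2,-3],0],
    [140,[4,-6,-6],0],
    [140,[6,-10.5,-9],0],
    [140,[7,-15,-12],0],
    [140,[7.5,-19.5,-13],0],
    [140,[7.5,-24,-13],0],
    [140,[7.5,-28.5,-13],0],
    [140,[7.5,-33,-13],0],
    [140,[7.5,-37.5,-13],0],
    [140,[7.5,-42,-13],0]
  ]
}}

```text
t: 15.75
position: [0.4033, -0.1526, 0.4163]
orientation: [0.13, -3.139, -0.001]
ft_force: [1.6, 0.7, 0.2]
gripper_width: 0.0412
```

Run:
```python
from h import *
plan(.43,-.28,.42,np.pi/2)
```

```text
t 15.75 pos [ 0.4033 -0.1526  0.4163] jawyaw 1.6534 q6 -2.04 F [1.6 0.7 0.2] w 0.0412
tilt [-2.e-04  4.e-04 -1.e+00] shift cm [ -1.61 -12.92  -0.38] turn 0.083
```

>>> {"op": "move_arm", "data": {
  "series": [
    [140,[-0.2,-2,0],0],
    [140,[-0.5,-4,0],0.04],
    [140,[-1,-6.5,0],0.08],
    [140,[-1.5,-9,0],0.08],
    [140,[-1.5,-11.5,0],0.08],
    [140,[-1.5,-13,0],0.08],
    [140,[-1.5,-13,0],0.08],
    [140,[-1.5,-13,0],0.08],
    [140,[-1.5,-13,0],0.08],
    [140,[-1.5,-13,0],0.08]
  ]
}}

```text
t: 16.75
position: [0.4294, -0.278, 0.4168]
orientation: [-0.007, 3.141, 0.001]
ft_force: [-0.4, 1.5, -0.5]
gripper_width: 0.0411
```

Run:
```python
from h import *
plan(.43,-.28,.42,np.pi/2)
d=get("wrist"); save(d,"w12.png",None,1.25); np.save("w12.npy",d,allow_pickle=True)
```

```text
t 16.75 pos [ 0.4294 -0.278   0.4168] jawyaw 1.575 q6 -2.17 F [-0.4  1.5 -0.5] w 0.0411
tilt [ 1.e-04  3.e-04 -1.e+00] shift cm [-0.06 -0.2  -0.32] turn 0.004
```

View pics/w12.png

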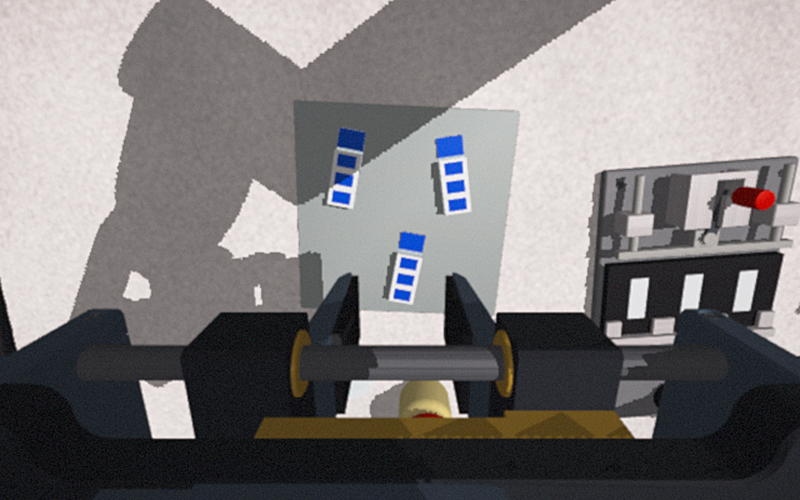

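Run:
```python
from h import *
d=np.load("w12.npy",allow_pickle=True).item()
save(d,"w12a.png",(250,95,390,175),5.5)
save(d,"w12b.png",(290,175,360,250),7)
```

```text
(no output)
```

View pics/w12a.png

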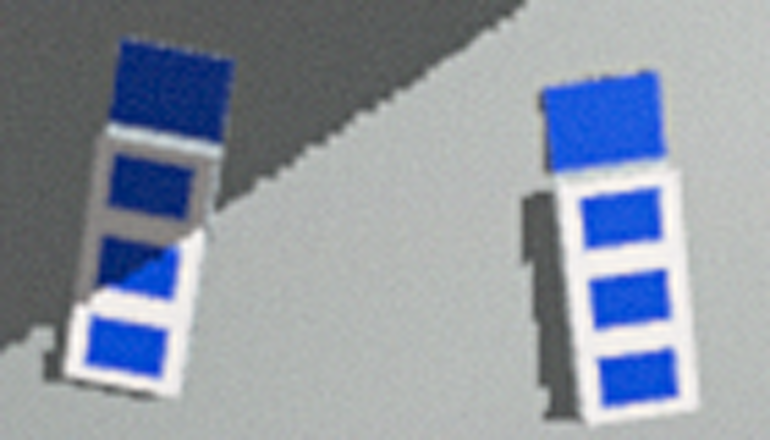

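View pics/w12b.png

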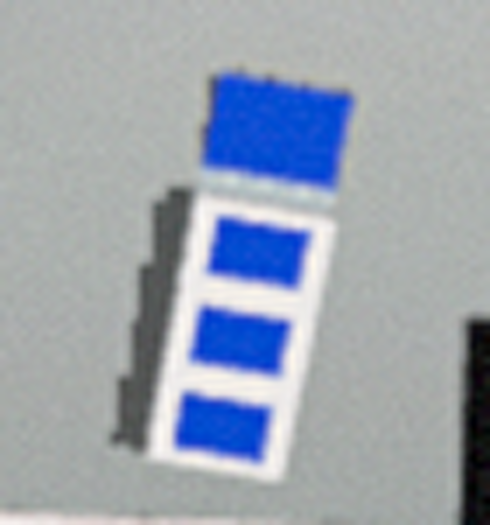

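```bash
cat >> h.py <<'E'
from scipy.optimize import least_squares
def fitslide(d,pix,z0,g,s=0):
    """pix: lid near -y,lid near +y,lid far +y,lid far -y,plate end -y,plate end +y (None to skip)"""
    L=np.array([(-.017,-.013,.0145),(-.017,.013,.0145),(.037,.013,.0145),(.037,-.013,.0145),(-.038,-.013,.002),(-.038,.013,.002)])
    k=[i for i in range(6) if pix[i] is not None]; L=L[k]; O=np.array([pix[i] for i in k])
    def f(q):
        c,s=np.cos(q[2]),np.sin(q[2])
        return np.ravel([np.array(proj(d,(q[0]+c*a-s*b,q[1]+s*a+c*b,z0+h)))-o for (a,b,h),o in zip(L,O)])
    r=least_squares(f,g); return r.x, np.abs(r.fun).max()
def crop(pts,u0,v0,s): return [None if p is None else (u0+(p[0]+.5)/s-.5,v0+(p[1]+.5)/s-.5) for p in pts]
E
python3 - <<'E'
from h import *
d=np.load("w12.npy",allow_pickle=True).item()
A=crop([(105,130),(222,152),(182,398),(62,375),(122,40),(235,60)],250,95,5.5)
B=crop([(558,180),(680,168),(698,410),(585,424),(542,90),(658,70)],250,95,5.5)
C=crop([(190,193),(335,218),(285,482),(147,457),(213,73),(354,95)],290,175,7)
for n,q in zip("ABC",(A,B,C)): print(n,*fitslide(d,q,.003,[.42,-.28,0]))
E
```

```text
A [ 0.38241834 -0.33215933 -0.18601147] 0.9339777345506945
B [ 0.38877601 -0.22591067  0.14395814] 0.9681450719685358
C [ 0.48741997 -0.27193058 -0.16531566] 0.7844846010322613
```

Run:
```python
from h import *
plan(.3888,-.2259,.25,np.pi/2+.144)
```

```text
t 16.8 pos [ 0.4294 -0.2781  0.4169] jawyaw 1.575 q6 -2.17 F [-0.2 -0.2  0. ] w 0.0409
tilt [ 2.e-04  1.e-04 -1.e+00] shift cm [ 4.05  5.24 16.69] turn -0.14
```

>>> {"op": "move_arm", "data": {
  "series": [
    [140,[1,1.2,3],-0.04],
    [140,[2,2.5,6],-0.08],
    [140,[3,4,9],-0.12],
    [140,[4,5.2,12],-0.14],
    [140,[4,5.2,14],-0.14],
    [140,[4,5.2,15.5],-0.14],
    [140,[4,5.2,16.5],-0.14],
    [140,[4,5.2,16.7],-0.14],
    [140,[4,5.2,16.7],-0.14],
    [140,[4,5.2,16.7],-0.14]
  ]
}}

```text
t: 17.8
position: [0.3897, -0.2272, 0.2504]
orientation: [-0.225, 3.132, -0.001]
ft_force: [0.2, -0.5, 0.2]
gripper_width: 0.0415
```

Run:
```python
from h import *
plan(.3888,-.2259,.1975,np.pi/2+.144)
d=get("wrist"); save(d,"w13.png",(170,100,470,330),2.5); np.save("w13.npy",d,allow_pickle=True)
```

```text
t 17.8 pos [ 0.3897 -0.2272  0.2504] jawyaw 1.7141 q6 -2.27 F [ 0.2 -0.5  0.2] w 0.0415
tilt [ 1.5e-03 -8.0e-04 -1.0e+00] shift cm [0.08 0.15 5.29] turn -0.001
```

View pics/w13.png

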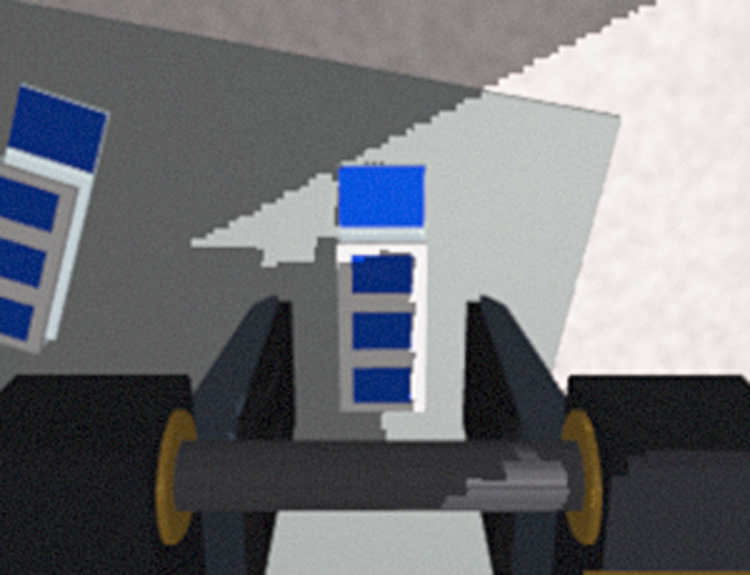

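>>> {"op": "move_arm", "data": {
  "series": [
    [140,[0.1,0.1,2],0],
    [140,[0.1,0.1,3.5],0],
    [140,[0.1,0.1,4.7],0],
    [140,[0.1,0.1,5.2],0],
    [140,[0.1,0.1,5.3],0],
    [200,[0.1,0.1,5.3],0],
    [220,[0.1,0.1,5.3],0],
    [220,[0.1,0.1,5.3],0],
    [220,[0.1,0.1,5.3],0],
    [220,[0.1,0.1,5.3],0]
  ]
}}

```text
t: 18.85
position: [0.3885, -0.2264, 0.1973]
orientation: [-0.225, 3.132, -0.001]
ft_force: [-1.0, 0.4, 5.3]
gripper_width: 0.0259
```

Run:
```python
from h import *
o=robot.observe();print(o["position"],o["ft_force"],o["gripper_width"])
d=get("wrist"); save(d,"w14.png",(170,100,470,330),2.5)
splan(-.006,-.056,.30)
```

```text
[ 0.38846467 -0.22637403  0.19732491] [-1.02543707  0.44203052  5.25468578] 0.025876498735742243
target world [ 0.5145 -0.0256]
t 18.9 pos [ 0.3885 -0.2264  0.1973] jawyaw 1.714 q6 -2.27 F [-0.4  0.1  6. ] w 0.0259
tilt [ 1.2e-03 -6.0e-04 -1.0e+00] shift cm [-15.35  18.06 -10.27] turn 0.06
now in stand [-148.2 -245.6]
```

View pics/w14.png

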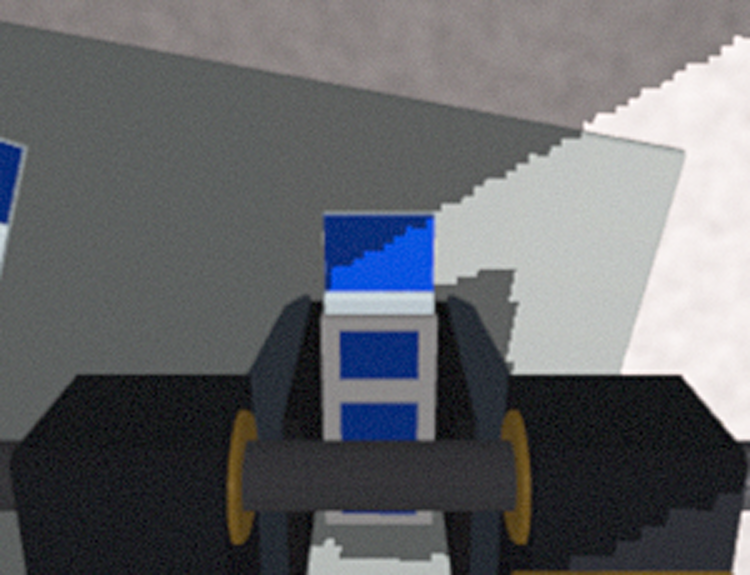

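>>> {"op": "move_arm", "data": {
  "series": [
    [220,[0,0,-1],0],
    [220,[0,0,-3],0],
    [220,[0,0,-6],0],
    [220,[-1,1,-9],0],
    [220,[-3,3.5,-10.3],0.02],
    [220,[-5.5,6.5,-10.3],0.04],
    [220,[-8,9.5,-10.3],0.06],
    [220,[-10.5,12.5,-10.3],0.06],
    [220,[-13,15.3,-10.3],0.06],
    [220,[-14.5,17.2,-10.3],0.06]
  ]
}}

```text
t: 19.9
position: [0.5081, -0.0332, 0.3002]
orientation: [-0.133, 3.138, 0.001]
ft_force: [0.0, -0.1, -1.1]
gripper_width: 0.0261
```

Run:
```python
from h import *
splan(-.007,-.056,.226)
```

```text
target world [ 0.5135 -0.0257]
t 19.9 pos [ 0.5081 -0.0332  0.3002] jawyaw 1.6555 q6 -1.74 F [ 0.  -0.1 -1.1] w 0.0261
tilt [ 8.e-04  4.e-04 -1.e+00] shift cm [-0.59  0.71  7.42] turn 0.002
now in stand [-13.  -63.1]
```

>>> {"op": "move_arm", "data": {
  "series": [
    [220,[-0.7,0.8,0],0],
    [220,[-0.7,0.8,1],0],
    [220,[-0.7,0.8,2.5],0],
    [220,[-0.7,0.8,4],0],
    [220,[-0.7,0.8,5.5],0],
    [220,[-0.7,0.8,6.5],0],
    [220,[-0.7,0.8,7],0],
    [220,[-0.7,0.8,7],0],
    [220,[-0.7,0.8,7],0],
    [220,[-0.7,0.8,7],0]
  ]
}}

```text
t: 20.9
position: [0.5137, -0.0268, 0.2304]
orientation: [-0.131, 3.138, -0.0]
ft_force: [-0.4, -0.8, -0.2]
gripper_width: 0.0258
```

Run:
```python
from h import *
splan(-.007,-.056,.2165)
d=get("wrist"); save(d,"w15.png",(170,100,470,330),2.5); np.save("w15.npy",d,allow_pickle=True)
```

```text
target world [ 0.5135 -0.0257]
t 20.9 pos [ 0.5137 -0.0268  0.2304] jawyaw 1.654 q6 -1.73 F [-0.4 -0.8 -0.2] w 0.0258
tilt [ 1.4e-03 -1.0e-04 -1.0e+00] shift cm [0.02 0.12 1.39] turn 0.0
now in stand [ -6.9 -57.2]
```

View pics/w15.png

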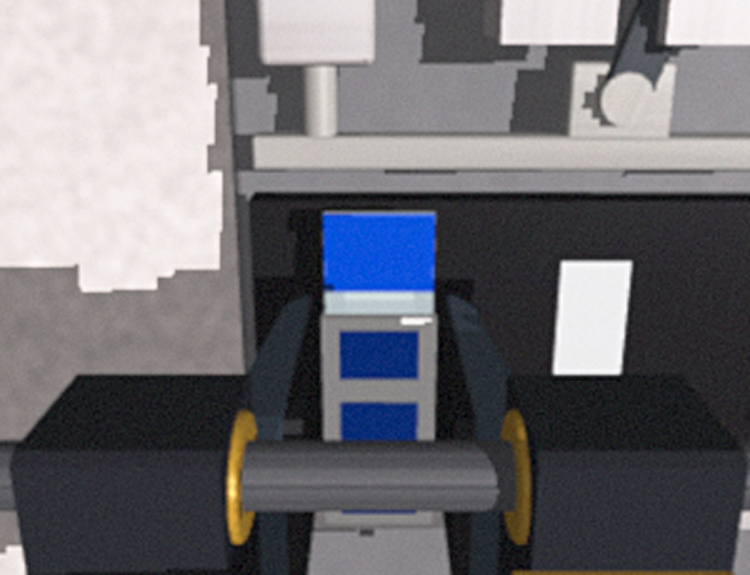

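>>> {"op": "move_arm", "data": {
  "series": [
    [220,[0,0.1,0.5],0],
    [220,[0,0.1,0.9],0],
    [220,[0,0.1,1.2],0],
    [220,[0,0.1,1.35],0],
    [220,[0,0.1,1.4],0],
    [220,[0,0.1,1.4],0],
    [220,[0,0.1,1.4],0],
    [220,[0,0.1,1.4],0],
    [220,[0,0.1,1.4],0],
    [220,[0,0.1,1.4],0]
  ]
}}

```text
t: 21.95
position: [0.5132, -0.0257, 0.2163]
orientation: [0.131, -3.138, -0.0]
ft_force: [-3.1, 0.8, 6.1]
gripper_width: 0.0257
```

>>> {"op": "move_arm", "data": {
  "series": [
    [220,[0,0,-0.05],0],
    [140,[0,0,-0.05],0],
    [140,[0,0,-0.05],0],
    [140,[0,0,-0.05],0],
    [140,[0,0,-0.5],0],
    [140,[0,0,-2],0],
    [140,[0,0,-4],0],
    [140,[0,0,-7],0],
    [140,[0,0,-10],0],
    [140,[0,0,-10],0]
  ]
}}

```text
t: 22.95
position: [0.5146, -0.0258, 0.3199]
orientation: [-0.13, 3.13, -0.002]
ft_force: [0.9, -0.1, 0.2]
gripper_width: 0.0408
```

Run:
```python
from h import *
plan(.475,-.27,.36,np.pi/2-.165)
d=get("wrist"); save(d,"w16.png",None,1.25); np.save("w16.npy",d,allow_pickle=True)
```

```text
t 22.95 pos [ 0.5146 -0.0258  0.3199] jawyaw 1.654 q6 -1.73 F [ 0.9 -0.1  0.2] w 0.0408
tilt [ 9.1e-03 -6.0e-04 -1.0e+00] shift cm [  5.94 -24.01  -4.03] turn 0.248
```

View pics/w16.png

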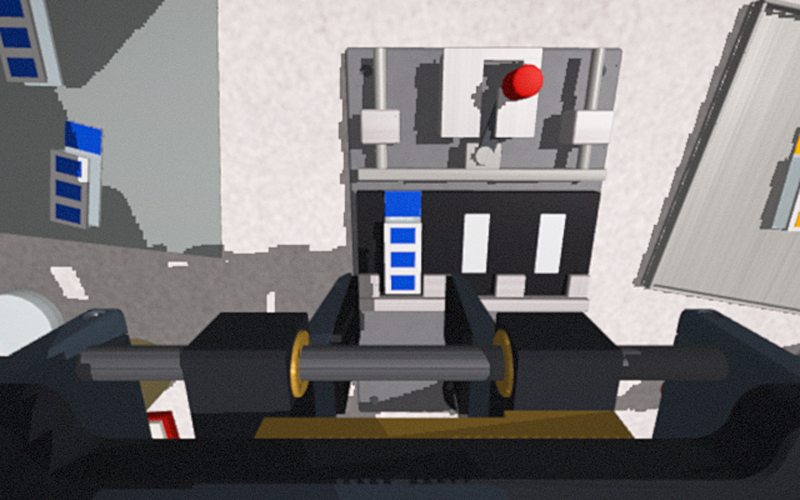

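>>> {"op": "move_arm", "data": {
  "series": [
    [140,[0.3,-2,-1],0],
    [140,[0.8,-5,-1],0.05],
    [140,[1.4,-8,-1],0.1],
    [140,[2,-11,-1],0.15],
    [140,[2.6,-14,-1],0.2],
    [140,[3.2,-17,-0.5],0.25],
    [140,[3.8,-20,0],0.25],
    [140,[4.4,-22.5,1],0.25],
    [140,[4.8,-24,2],0.25],
    [140,[4.8,-24,2],0.25]
  ]
}}

```text
t: 24.0
position: [0.4846, -0.2699, 0.2932]
orientation: [-0.265, -3.126, -0.003]
ft_force: [-0.2, -0.4, -0.5]
gripper_width: 0.0411
```

Run:
```python
from h import *
plan(.4874,-.272,.25,np.pi/2-.165)
d=get("wrist"); save(d,"w17.png",None,1.25); save(d,"w17c.png",(170,100,470,330),2.5); np.save("w17.npy",d,allow_pickle=True)
```

```text
t 24.0 pos [ 0.4846 -0.2699  0.2932] jawyaw 1.4016 q6 -1.93 F [-0.2 -0.4 -0.5] w 0.0411
tilt [-0.0042  0.0025 -1.    ] shift cm [-0.34 -0.17  4.32] turn -0.004
```

View pics/w17.png

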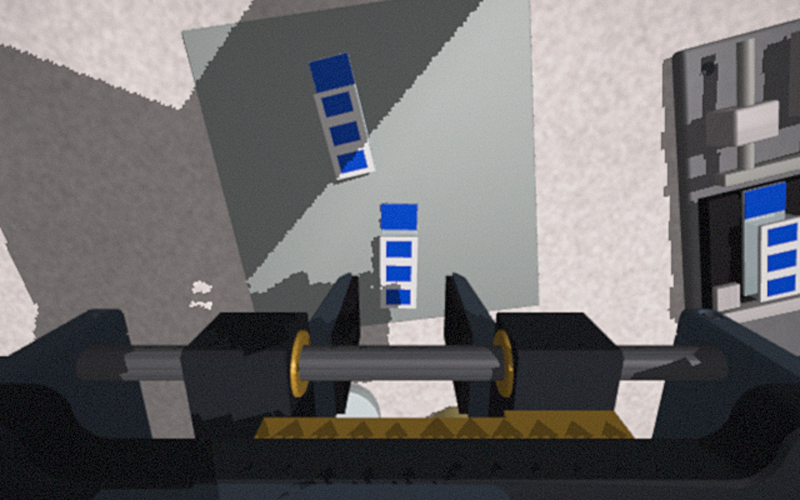

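View pics/w17c.png

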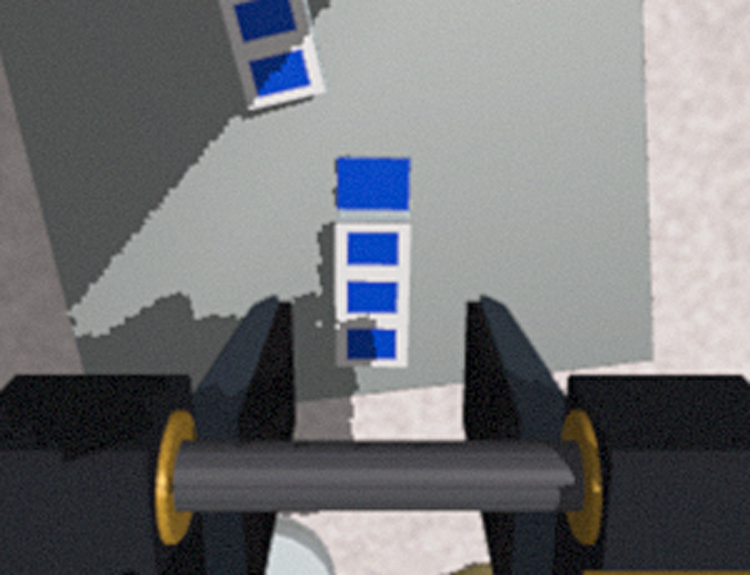

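Run:
```python
from h import *
d=np.load("w17.npy",allow_pickle=True).item()
C=crop([(335,222),(411,222),(407,366),(336,366),(336,158),(410,157)],170,100,2.5)
A=crop([(316,95),(354,84),(375,171),(338,181),(309,64),(349,53)],0,0,1.25)
c=fitslide(d,C,.003,[.487,-.272,-.16]);a=fitslide(d,A,.003,[.382,-.332,-.18]);print(c,a)
plan(c[0][0],c[0][1],.1985,np.pi/2+c[0][2])
```

```text
(array([ 0.4874232 , -0.27172679, -0.17552479]), np.float64(0.5901845766418035)) (array([ 0.38813262, -0.29112242,  0.05865244]), np.float64(1.126379531108114))
t 24.05 pos [ 0.485  -0.2689  0.2942] jawyaw 1.4024 q6 -1.93 F [-0.7  0.5  0.4] w 0.0415
tilt [-0.0029  0.0024 -1.    ] shift cm [-0.32 -0.25  9.56] turn 0.007
```

>>> {"op": "move_arm", "data": {
  "series": [
    [140,[-0.3,-0.2,2],0],
    [140,[-0.3,-0.2,4],0.007],
    [140,[-0.3,-0.2,6],0.007],
    [140,[-0.3,-0.2,8],0.007],
    [140,[-0.3,-0.2,9],0.007],
    [140,[-0.3,-0.2,9.5],0.007],
    [200,[-0.3,-0.2,9.5],0.007],
    [220,[-0.3,-0.2,9.5],0.007],
    [220,[-0.3,-0.2,9.5],0.007],
    [220,[-0.3,-0.2,9.5],0.007]
  ]
}}

```text
t: 25.05
position: [0.4884, -0.2715, 0.2016]
orientation: [0.273, 3.128, -0.001]
ft_force: [-0.2, -0.2, 1.5]
gripper_width: 0.0258
```

Run:
```python
from h import *
d=get("wrist"); save(d,"w18.png",(170,100,470,330),2.5)
splan(-.007,0,.30)
```

```text
target world [0.5088 0.0301]
t 25.1 pos [ 0.4884 -0.2715  0.2016] jawyaw 1.3968 q6 -1.93 F [0.1 0.9 2.7] w 0.026
tilt [ 1.7e-03 -6.0e-04 -1.0e+00] shift cm [ 3.2  30.06 -9.86] turn -0.257
now in stand [ -52.3 -298.9]
```

View pics/w18.png

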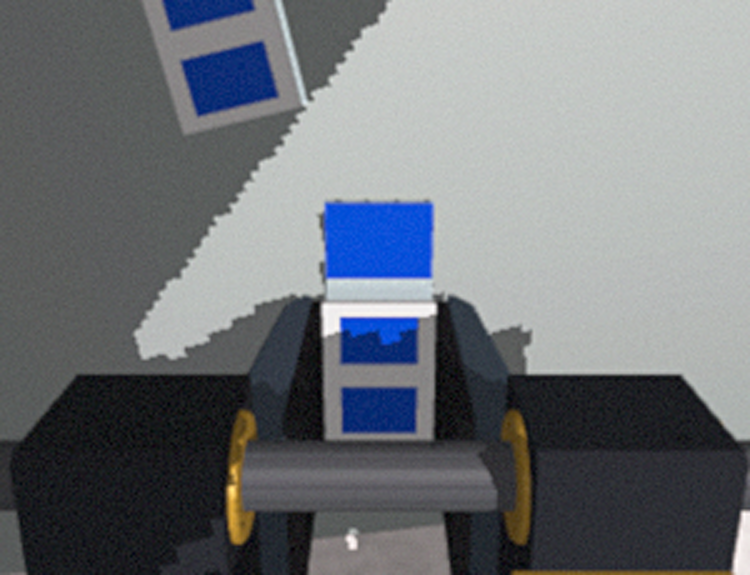

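>>> {"op": "move_arm", "data": {
  "series": [
    [220,[0,0,-1.5],0],
    [220,[0,0,-4],0],
    [220,[0.2,2,-7],0],
    [220,[0.6,6,-9.8],-0.05],
    [220,[1,10,-9.8],-0.1],
    [220,[1.5,14.5,-9.8],-0.15],
    [220,[1.9,19,-9.8],-0.2],
    [220,[2.4,23.5,-9.8],-0.257],
    [220,[2.8,27.5,-9.8],-0.257],
    [220,[3.0,29.5,-9.8],-0.257]
  ]
}}

```text
t: 26.1
position: [0.5094, 0.027, 0.299]
orientation: [-0.134, 3.138, 0.001]
ft_force: [-0.0, -0.2, -1.3]
gripper_width: 0.0257
```

>>> {"op": "move_arm", "data": {
  "series": [
    [220,[0,0.5,0],0],
    [220,[0,0.5,1.5],0],
    [220,[0,0.5,3],0],
    [220,[0,0.5,4.5],0],
    [220,[0,0.5,5.5],0],
    [220,[0,0.5,6.3],0],
    [220,[0,0.5,6.5],0],
    [220,[0,0.5,6.5],0],
    [220,[0,0.5,6.5],0],
    [220,[0,0.5,6.5],0]
  ]
}}

```text
t: 27.1
position: [0.5094, 0.0293, 0.2343]
orientation: [-0.131, 3.138, 0.0]
ft_force: [0.2, 0.5, -0.0]
gripper_width: 0.0261
```

Run:
```python
from h import *
splan(-.005,-.00,.2206)
d=get("wrist"); save(d,"w19.png",(170,100,470,330),2.5); np.save("w19.npy",d,allow_pickle=True)
```

```text
target world [0.5108 0.0303]
t 27.1 pos [0.5094 0.0293 0.2343] jawyaw 1.654 q6 -1.62 F [ 0.2  0.5 -0. ] w 0.0261
tilt [ 1.2e-03  1.0e-04 -1.0e+00] shift cm [-0.15  0.08  1.37] turn 0.0
now in stand [-6.5 -0.8]
```

View pics/w19.png

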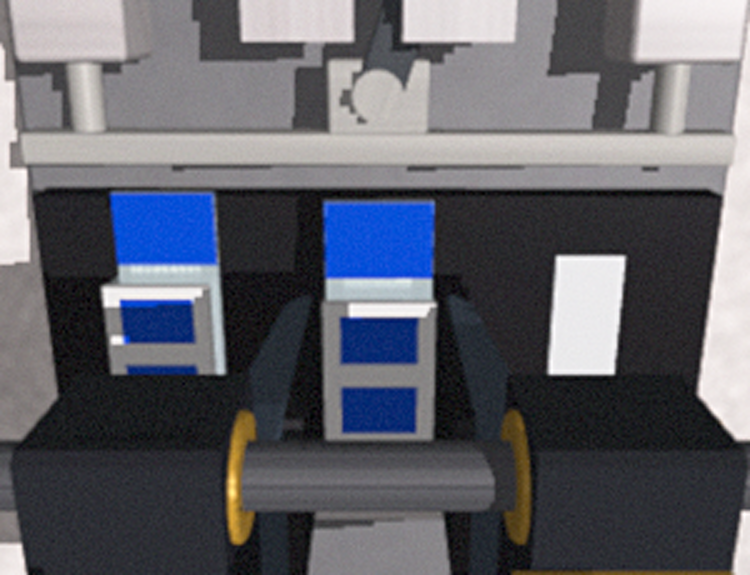

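>>> {"op": "move_arm", "data": {
  "series": [
    [220,[-0.1,0.1,0.4],0],
    [220,[-0.1,0.1,0.8],0],
    [220,[-0.1,0.1,1.1],0],
    [220,[-0.1,0.1,1.3],0],
    [220,[-0.1,0.1,1.35],0],
    [220,[-0.1,0.1,1.4],0],
    [220,[-0.1,0.1,1.4],0],
    [220,[-0.1,0.1,1.4],0],
    [220,[-0.1,0.1,1.4],0],
    [220,[-0.1,0.1,1.4],0]
  ]
}}

```text
t: 28.15
position: [0.5099, 0.0305, 0.2204]
orientation: [0.131, -3.139, -0.0]
ft_force: [-2.3, 0.4, 7.3]
gripper_width: 0.0258
```

>>> {"op": "move_arm", "data": {
  "series": [
    [220,[0,0,-0.08],0],
    [140,[0,0,-0.08],0],
    [140,[0,0,-0.08],0],
    [140,[0,0,-0.08],0],
    [140,[0,0,-0.5],0],
    [140,[0,0,-2],0],
    [140,[0,0,-4],0],
    [140,[0,0,-7],0],
    [140,[0,0,-10],0],
    [140,[0,0,-10],0]
  ]
}}

```text
t: 29.15
position: [0.5113, 0.0305, 0.3239]
orientation: [-0.13, 3.13, 0.0]
ft_force: [-0.1, -0.0, 0.3]
gripper_width: 0.0411
```

Run:
```python
from h import *
plan(.388,-.291,.30,np.pi/2+.059)
d=get("wrist"); save(d,"w20.png",None,1.25); np.save("w20.npy",d,allow_pickle=True)
```

```text
t 29.15 pos [0.5113 0.0305 0.3239] jawyaw 1.654 q6 -1.62 F [-0.1 -0.   0.3] w 0.0411
tilt [ 9.e-03  4.e-04 -1.e+00] shift cm [ 14.98 -31.01   2.26] turn 0.024
```

View pics/w20.png

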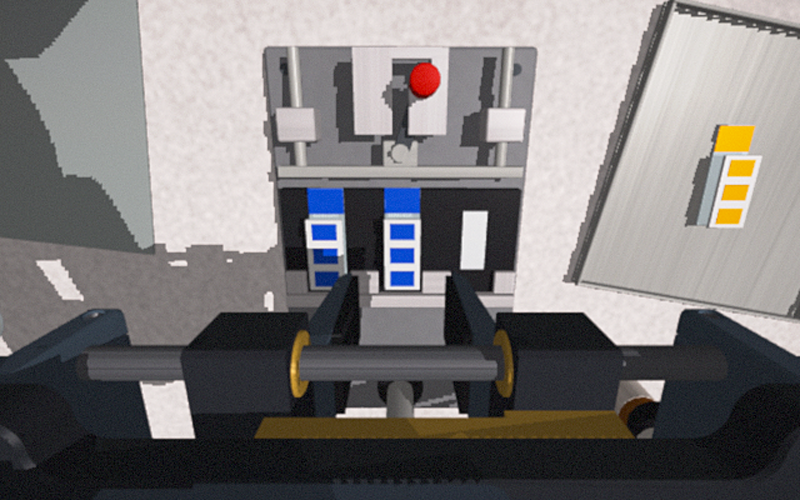

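Two placed. Now the third, which was knocked.

>>> {"op": "move_arm", "data": {
  "series": [
    [140,[1,-2,-1],0],
    [140,[3,-5.5,-1],0],
    [140,[5,-9,-1],0],
    [140,[7,-13,-1],0],
    [140,[9,-17,-1],0.024],
    [140,[11,-21,0],0.024],
    [140,[13,-25,1],0.024],
    [140,[14.3,-28.5,2],0.024],
    [140,[15,-31,2],0.024],
    [140,[15,-31,2],0.024]
  ]
}}

```text
t: 30.2
position: [0.3855, -0.2933, 0.2982]
orientation: [0.087, -3.139, -0.001]
ft_force: [-0.4, 1.3, 0.0]
gripper_width: 0.0409
```

Run:
```python
from h import *
plan(.388,-.291,.25,np.pi/2+.059)
d=get("wrist"); save(d,"w21c.png",(170,100,470,330),2.5); np.save("w21.npy",d,allow_pickle=True)
```

```text
t 30.2 pos [ 0.3855 -0.2933  0.2982] jawyaw 1.6261 q6 -2.3 F [-0.4  1.3  0. ] w 0.0409
tilt [-1.8e-03  8.0e-04 -1.0e+00] shift cm [-0.27  0.21  4.82] turn -0.004
```

View pics/w21c.png

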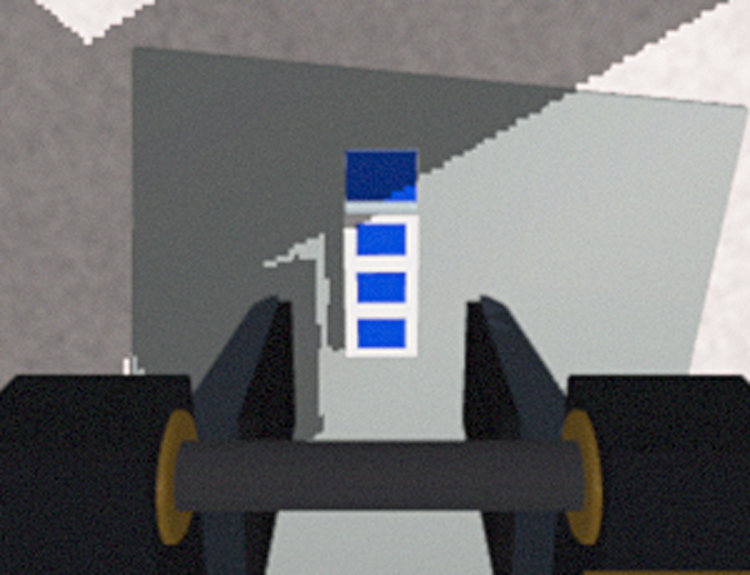

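Run:
```python
from h import *
d=np.load("w21.npy",allow_pickle=True).item()
C=crop([(344,215),(419,215),(418,357),(346,357),(345,151),(418,151)],170,100,2.5)
c=fitslide(d,C,.003,[.387,-.291,.06]);print(c)
plan(c[0][0],c[0][1],.1985,np.pi/2+c[0][2])
```

```text
(array([ 0.38804819, -0.29128048,  0.0589655 ]), np.float64(0.4773014325349436))
t 30.25 pos [ 0.3857 -0.2918  0.2984] jawyaw 1.627 q6 -2.3 F [-0.1  0.6  0.2] w 0.0412
tilt [-0.0019  0.0019 -1.    ] shift cm [-0.25  0.02  9.99] turn -0.003
```

>>> {"op": "move_arm", "data": {
  "series": [
    [140,[-0.2,0,2],0],
    [140,[-0.2,0,4],0],
    [140,[-0.2,0,6],0],
    [140,[-0.2,0,8],0],
    [140,[-0.2,0,9.3],0],
    [140,[-0.2,0,9.8],0],
    [200,[-0.2,0,9.8],0],
    [220,[-0.2,0,9.8],0],
    [220,[-0.2,0,9.8],0],
    [220,[-0.2,0,9.8],0]
  ]
}}

```text
t: 31.25
position: [0.3885, -0.2909, 0.2023]
orientation: [-0.093, 3.139, -0.001]
ft_force: [-0.2, -0.2, -0.5]
gripper_width: 0.026
```

Run:
```python
from h import *
d=get("wrist"); save(d,"w22.png",(170,100,470,330),2.5)
splan(-.006,.056,.30)
```

```text
target world [0.5052 0.086 ]
t 31.3 pos [ 0.3885 -0.2909  0.2022] jawyaw 1.63 q6 -2.3 F [-0.2  1.3  2.2] w 0.0259
tilt [ 9.e-04 -6.e-04 -1.e+00] shift cm [-13.89  36.93  -9.79] turn -0.024
now in stand [-153.5 -309.9]
```

View pics/w22.png

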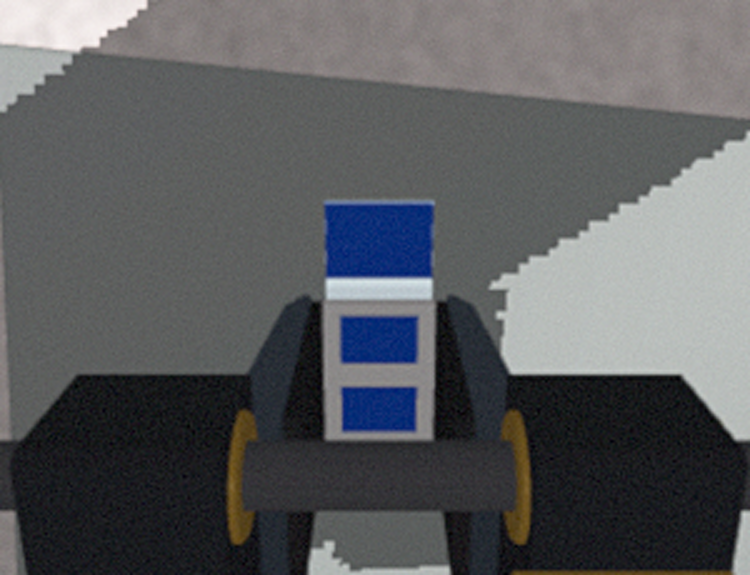

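Run:
```python
from h import *
d=get("top"); save(d,"top3.png",(205,120,305,230),5.4); np.save("top3.npy",d,allow_pickle=True)
d=get("scene"); save(d,"scene3.png",(220,190,400,320),4.4); np.save("scene3.npy",d,allow_pickle=True)
```

```text
(no output)
```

View pics/top3.png

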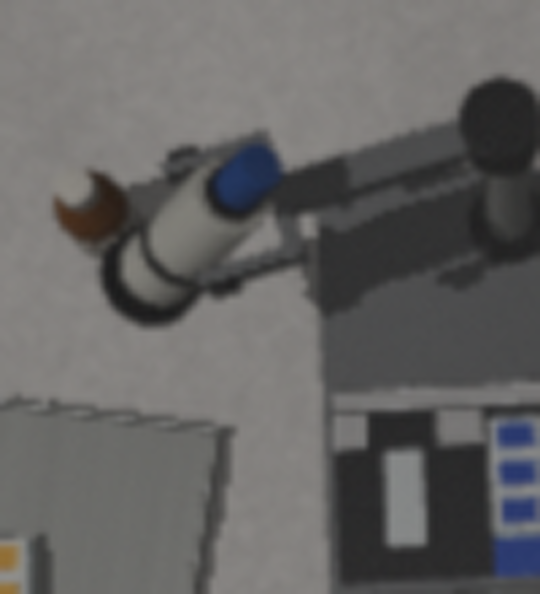

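View pics/scene3.png

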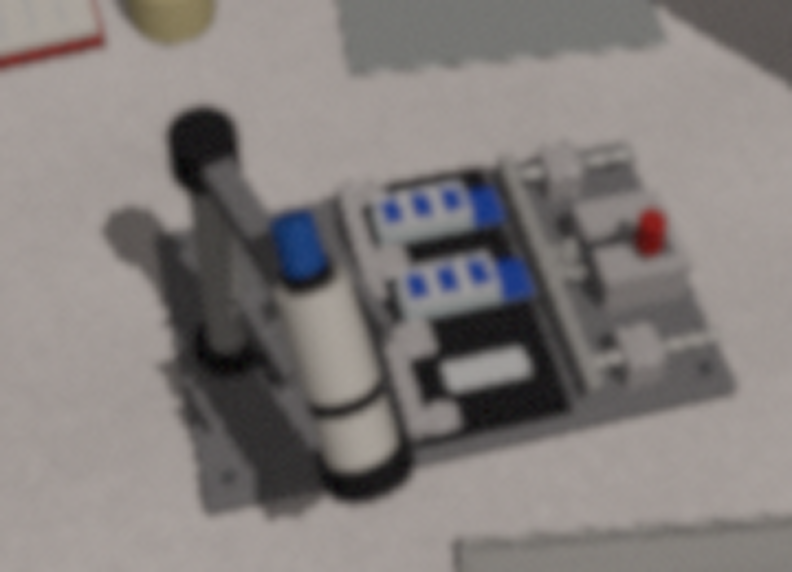

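```bash
cat >> h.py <<'E'
def cam(s,T):
    E=np.array([.13-.13*np.cos(s),.13*np.sin(s),.179]); u=np.array([-np.cos(s),np.sin(s),0]); a=np.cos(T)*np.array([0,0,1])+np.sin(T)*u
    out=[]
    for k in (.062,.05,-.072,0):
        p=E+k*a; w=st(p[0],p[1]); out.append(np.array([w[0],w[1],p[2]]))
    return out
E
python3 - <<'E'
from h import *
t=np.load("top3.npy",allow_pickle=True).item();s=np.load("scene3.npy",allow_pickle=True).item()
O=crop([(255,168),(148,288)],205,120,5.4)+crop([(297,222),(365,473)],220,190,4.4)
def f(q):
    c=cam(*q); return np.ravel(np.array([proj(t,c[0]),proj(t,c[2]),proj(s,c[0]),proj(s,c[2])])-np.array(O))
r=least_squares(f,[1.2,-.3]); print(r.x,r.fun.round(1).tolist()); c=cam(*r.x)
for p in c: print(p.round(3),(inst(p)*1000).round(0))
E
```

```text
[ 1.2925668  -0.48532073] [-0.1, -0.4, 1.0, -1.1, -0.5, -0.8, 1.2, 0.2]
[0.61  0.136 0.234] [102.  97.]
[0.608 0.141 0.223] [101. 103.]
[0.588 0.195 0.115] [ 85. 157.]
[0.599 0.163 0.179] [ 94. 125.]
```

>>> {"op": "move_arm", "data": {
  "series": [
    [220,[0,0,-2],0],
    [220,[0,0,-5],0],
    [220,[-1,2.5,-8],0],
    [220,[-2.5,6.5,-9.8],0],
    [220,[-4.2,11,-9.8],-0.024],
    [220,[-5.8,15.5,-9.8],-0.024],
    [220,[-7.5,20,-9.8],-0.024],
    [220,[-9.2,24.5,-9.8],-0.024],
    [220,[-10.9,29,-9.8],-0.024],
    [220,[-12.3,33,-9.8],-0.024]
  ]
}}

```text
t: 32.4
position: [0.4919, 0.0481, 0.3]
orientation: [-0.132, 3.138, 0.0]
ft_force: [0.9, -1.1, -0.6]
gripper_width: 0.0256
```

Run:
```python
from h import *
splan(-.0055,.056,.235)
```

```text
target world [0.5057 0.0861]
t 32.4 pos [0.4919 0.0481 0.3   ] jawyaw 1.6547 q6 -1.58 F [ 0.9 -1.1 -0.6] w 0.0256
tilt [ 8.e-04  2.e-04 -1.e+00] shift cm [-1.68  3.67  6.5 ] turn 0.001
now in stand [-22.3  19.3]
```

>>> {"op": "move_arm", "data": {
  "series": [
    [220,[-1,2.4,0],0],
    [220,[-1.6,3.8,0.5],0],
    [220,[-1.6,3.8,2],0],
    [220,[-1.6,3.8,3.5],0],
    [220,[-1.6,3.8,5],0],
    [220,[-1.6,3.8,6],0],
    [220,[-1.6,3.8,6.5],0],
    [220,[-1.6,3.8,6.5],0],
    [220,[-1.6,3.8,6.5],0],
    [220,[-1.6,3.8,6.5],0]
  ]
}}

```text
t: 33.4
position: [0.5047, 0.085, 0.2354]
orientation: [-0.13, 3.137, 0.0]
ft_force: [0.0, -0.2, 0.3]
gripper_width: 0.0259
```

Run:
```python
from h import *
splan(-.0055,.056,.2212)
d=get("wrist"); save(d,"w23.png",(170,100,470,330),2.5)
```

```text
target world [0.5057 0.0861]
t 33.4 pos [0.5047 0.085  0.2354] jawyaw 1.6538 q6 -1.51 F [ 0.  -0.2  0.3] w 0.0259
tilt [ 1.4e-03  3.0e-04 -1.0e+00] shift cm [-0.1   0.1   1.42] turn 0.0
now in stand [-6.5 55. ]
```

View pics/w23.png

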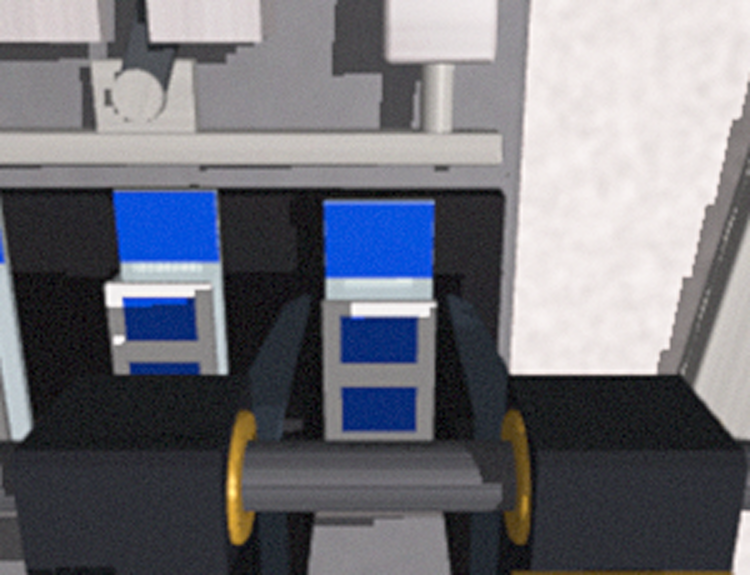

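>>> {"op": "move_arm", "data": {
  "series": [
    [220,[-0.1,0.1,0.4],0],
    [220,[-0.1,0.1,0.8],0],
    [220,[-0.1,0.1,1.1],0],
    [220,[-0.1,0.1,1.3],0],
    [220,[-0.1,0.1,1.4],0],
    [220,[-0.1,0.1,1.45],0],
    [220,[-0.1,0.1,1.45],0],
    [220,[-0.1,0.1,1.45],0],
    [220,[-0.1,0.1,1.45],0],
    [220,[-0.1,0.1,1.45],0]
  ]
}}

```text
t: 34.45
position: [0.5051, 0.0861, 0.2212]
orientation: [0.131, -3.139, -0.0]
ft_force: [-2.2, -0.1, 8.7]
gripper_width: 0.0259
```

>>> {"op": "move_arm", "data": {
  "series": [
    [220,[0,0,-0.1],0],
    [140,[0,0,-0.1],0],
    [140,[0,0,-0.1],0],
    [140,[0,0,-0.1],0],
    [140,[0,0,-0.5],0],
    [140,[0,0,-2],0],
    [140,[0,0,-4],0],
    [140,[0,0,-7],0],
    [140,[0,0,-10],0],
    [140,[0,0,-10],0]
  ]
}}

```text
t: 35.45
position: [0.5065, 0.0863, 0.3244]
orientation: [-0.13, 3.13, 0.002]
ft_force: [1.0, -0.0, 0.4]
gripper_width: 0.0411
```

Run:
```python
from h import *
splan(-.113,.014,.32)
d=get("wrist"); save(d,"w24.png",None,1.25); np.save("w24.npy",d,allow_pickle=True)
```

```text
target world [0.402  0.0353]
t 35.45 pos [0.5065 0.0863 0.3244] jawyaw 1.654 q6 -1.51 F [ 1.  -0.   0.4] w 0.0411
tilt [ 0.0089  0.0014 -1.    ] shift cm [10.84 -4.22  0.34] turn 0.0
now in stand [-4.6 56.2]
```

View pics/w24.png

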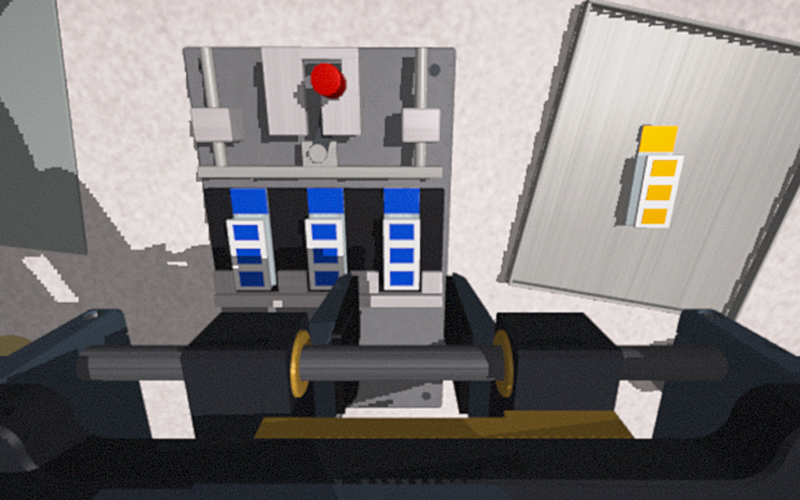

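>>> {"op": "move_arm", "data": {
  "series": [
    [140,[2,-0.6,0],0],
    [140,[4,-1.4,0],0],
    [140,[6,-2.2,0],0],
    [140,[8,-3,0],0],
    [140,[9.8,-3.8,0],0],
    [140,[10.9,-4.3,0],0],
    [140,[10.9,-4.3,1],0],
    [140,[10.9,-4.3,2],0],
    [140,[10.9,-4.3,2],0],
    [140,[10.9,-4.3,2],0]
  ],
  "force": 30
}}

```text
t: 36.5
position: [0.4009, 0.0345, 0.2996]
orientation: [0.131, -3.138, -0.0]
ft_force: [-0.2, -0.2, 0.2]
gripper_width: 0.0413
```

Run:
```python
from h import *
splan(-.114,.013,.234)
d=get("wrist"); save(d,"w25.png",(170,100,470,330),2.5); np.save("w25.npy",d,allow_pickle=True)
```

```text
target world [0.4011 0.0342]
t 36.5 pos [0.4009 0.0345 0.2996] jawyaw 1.6544 q6 -1.6 F [-0.2 -0.2  0.2] w 0.0413
tilt [-1.1e-03  1.0e-04 -1.0e+00] shift cm [-0.03 -0.03  6.56] turn 0.001
now in stand [-114.2   13.3]
```

View pics/w25.png

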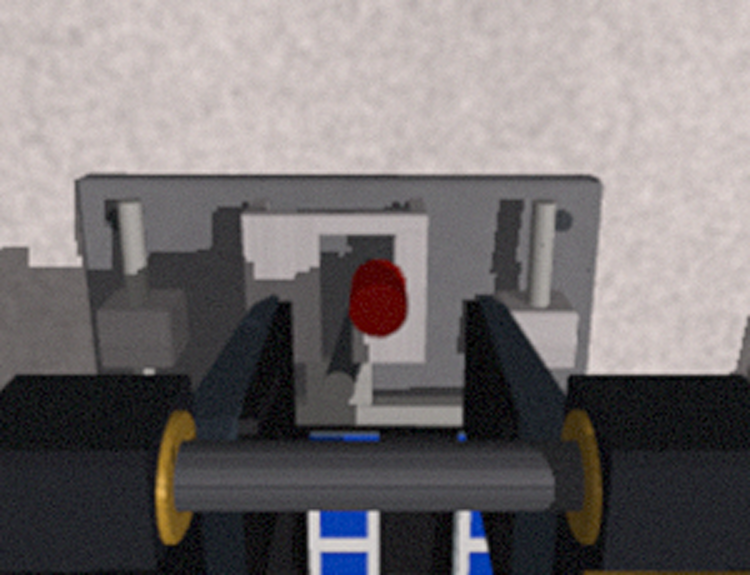

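Knob centred between the jaws. Descend and grip.

>>> {"op": "move_arm", "data": {
  "series": [
    [140,[0,0,1.5],0],
    [140,[0,0,3],0],
    [140,[0,0,4.5],0],
    [140,[0,0,5.6],0],
    [140,[0,0,6.4],0],
    [140,[0,0,6.6],0],
    [240,[0,0,6.6],0],
    [240,[0,0,6.6],0],
    [240,[0,0,6.6],0],
    [240,[0,0,6.6],0]
  ]
}}

```text
t: 37.55
position: [0.4005, 0.0341, 0.2347]
orientation: [-0.131, 3.138, -0.0]
ft_force: [-0.2, -1.1, 0.9]
gripper_width: 0.0177
```

>>> {"op": "move_arm", "data": {
  "series": [
    [240,[0.1,0,0],0],
    [240,[0.2,0,0],0],
    [240,[0.3,0,0],0],
    [240,[0.4,0,0],0],
    [240,[0.5,0,0],0],
    [240,[0.6,0,0],0],
    [240,[0.65,0,0],0],
    [240,[0.7,0,0],0],
    [240,[0.7,0,0],0],
    [240,[0.7,0,0],0]
  ]
}}

```text
t: 38.55
position: [0.3951, 0.0337, 0.2348]
orientation: [-0.13, 3.133, 0.0]
ft_force: [6.8, -0.5, -3.9]
gripper_width: 0.0171
```

Run:
```python
from h import *
splan(-.1225,.0,.234)
d=get("wrist"); save(d,"w26.png",(170,100,470,330),2.5)
```

```text
target world [0.3937 0.0205]
t 38.55 pos [0.3951 0.0337 0.2348] jawyaw 1.654 q6 -1.6 F [ 6.8 -0.5 -3.9] w 0.0171
tilt [ 6.3e-03  4.0e-04 -1.0e+00] shift cm [ 0.25 -1.3   0.07] turn 0.0
now in stand [-120.   13.]
```

View pics/w26.png

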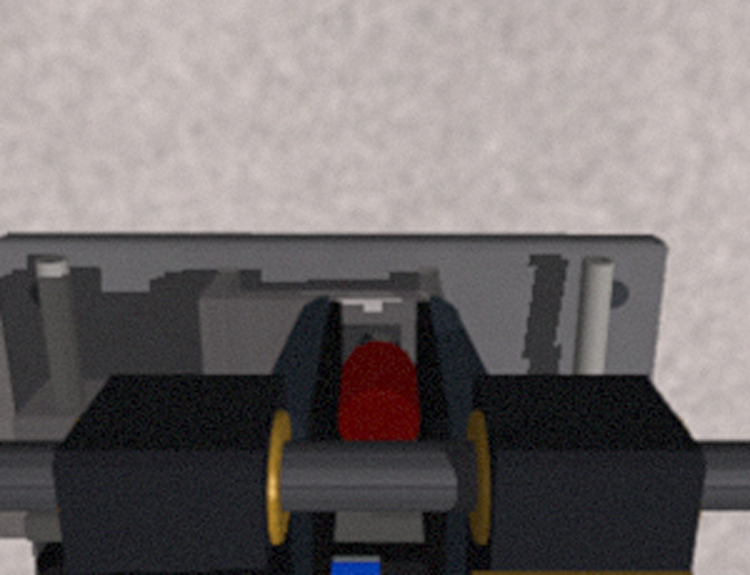

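>>> {"op": "move_arm", "data": {
  "series": [
    [240,[0.05,-0.1,0],0],
    [240,[0.1,-0.3,0],0],
    [240,[0.15,-0.5,0],0],
    [240,[0.15,-0.7,0],0],
    [240,[0.15,-0.9,0],0],
    [240,[0.15,-1.1,0],0],
    [240,[0.15,-1.25,0],0],
    [240,[0.15,-1.35,0],0],
    [240,[0.15,-1.35,0],0],
    [240,[0.15,-1.35,0],0]
  ]
}}

```text
t: 39.6
position: [0.3945, 0.0207, 0.2348]
orientation: [-0.129, 3.133, 0.003]
ft_force: [4.9, 5.0, -3.6]
gripper_width: 0.0166
```

Run:
```python
from h import *
splan(-.1015,.0,.234)
d=get("wrist"); save(d,"w27.png",(170,100,470,330),2.5)
```

```text
target world [0.4146 0.0223]
t 39.6 pos [0.3945 0.0207 0.2348] jawyaw 1.6533 q6 -1.63 F [ 4.9  5.  -3.6] w 0.0166
tilt [ 0.0056  0.002  -1.    ] shift cm [-2.02 -0.01  0.09] turn -0.001
now in stand [-1.217e+02  1.000e-01]
```

View pics/w27.png

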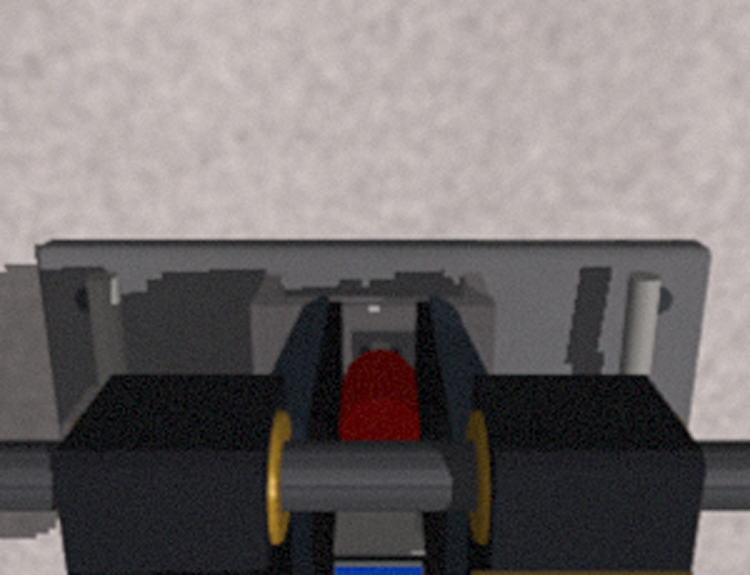

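>>> {"op": "move_arm", "data": {
  "series": [
    [240,[-0.1,0,0],0],
    [240,[-0.2,0,0],0],
    [240,[-0.3,0,0],0],
    [240,[-0.45,0,0],0],
    [240,[-0.6,0,0],0],
    [240,[-0.75,0,0],0],
    [240,[-0.9,0,0],0],
    [240,[-1.05,0,0],0],
    [240,[-1.2,0,0],0],
    [240,[-1.2,0,0],0]
  ]
}}

```text
t: 40.65
position: [0.4061, 0.0217, 0.2348]
orientation: [-0.13, 3.135, 0.003]
ft_force: [3.9, 5.0, -1.2]
gripper_width: 0.017
```

Run:
```python
from h import *
splan(-.1,.0,.234)
d=get("wrist"); save(d,"w28.png",(170,100,470,330),2.5); np.save("w28.npy",d,allow_pickle=True)
```

```text
target world [0.4161 0.0224]
t 40.65 pos [0.4061 0.0217 0.2348] jawyaw 1.6535 q6 -1.63 F [ 3.9  5.  -1.2] w 0.017
tilt [ 0.0041  0.0019 -1.    ] shift cm [-1.01 -0.02  0.08] turn -0.0
now in stand [-110.1    0.2]
```

View pics/w28.png

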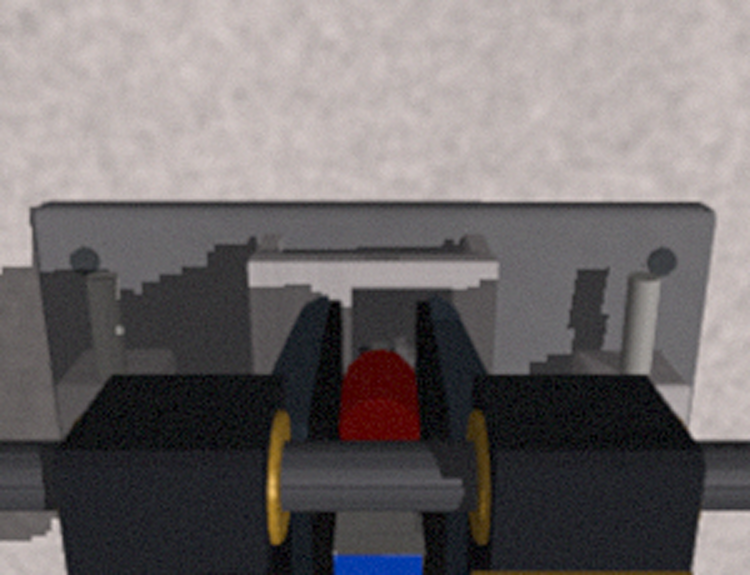

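>>> {"op": "move_arm", "data": {
  "series": [
    [240,[-0.1,0.03,0],0],
    [240,[-0.2,0.05,0],0],
    [240,[-0.3,0.05,0],0],
    [240,[-0.4,0.05,0],0],
    [240,[-0.5,0.05,0],0],
    [240,[-0.55,0.05,0],0],
    [240,[-0.6,0.05,0],0],
    [240,[-0.65,0.05,0],0],
    [240,[-0.65,0.05,0],0],
    [240,[-0.65,0.05,0],0]
  ]
}}

```text
t: 41.7
position: [0.4116, 0.0223, 0.2346]
orientation: [-0.13, 3.138, 0.001]
ft_force: [1.8, 5.5, 3.8]
gripper_width: 0.0174
```

Run:
```python
from h import *
splan(-.1,.0,.234)
d=get("wrist"); save(d,"w29.png",(170,100,470,330),2.5); np.save("w29.npy",d,allow_pickle=True)
d=get("scene"); save(d,"s29.png",(220,190,400,320),4.4)
d=get("top"); save(d,"t29.png",(250,120,370,280),3.7)
```

```text
target world [0.4161 0.0224]
t 41.7 pos [0.4116 0.0223 0.2346] jawyaw 1.6536 q6 -1.63 F [1.8 5.5 3.8] w 0.0174
tilt [ 1.1e-03  9.0e-04 -1.0e+00] shift cm [-0.45 -0.03  0.06] turn -0.0
now in stand [-104.5    0.3]
```

View pics/w29.png

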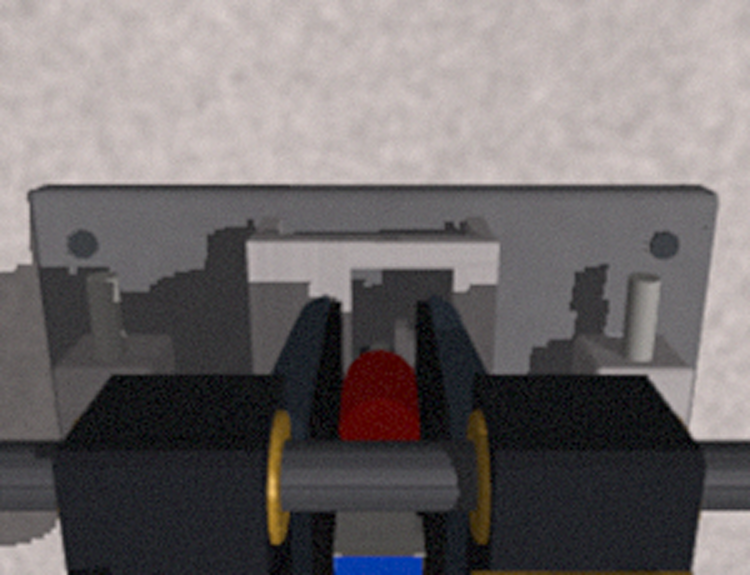

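View pics/s29.png

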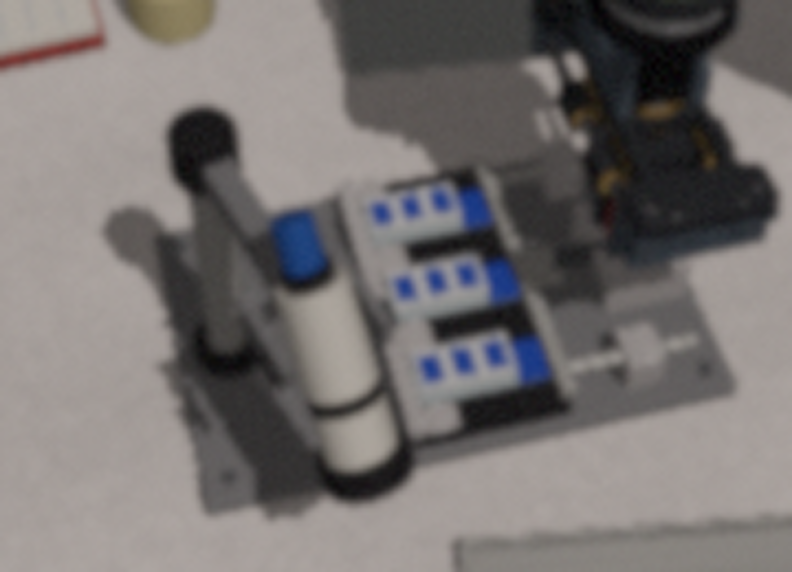

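>>> {"op": "move_arm", "data": {
  "series": [
    [240,[-0.05,0.05,0],0],
    [240,[-0.1,0.05,0],0],
    [240,[-0.15,0.05,0],0],
    [240,[-0.2,0.05,0],0],
    [240,[-0.25,0.05,0],0],
    [240,[-0.25,0.05,0],0],
    [240,[-0.25,0.05,0],0],
    [240,[-0.25,0.05,0],0],
    [240,[-0.25,0.05,0],0],
    [240,[-0.25,0.05,0],0]
  ]
}}

```text
t: 42.85
position: [0.4126, 0.0227, 0.2346]
orientation: [0.131, -3.135, 0.0]
ft_force: [-3.4, 3.2, 10.5]
gripper_width: 0.0169
```

Run:
```python
from h import *
splan(-.1,.0,.234)
d=get("scene"); save(d,"s30.png",(280,220,370,300),8)
```

```text
target world [0.4161 0.0224]
t 42.85 pos [0.4126 0.0227 0.2346] jawyaw 1.6542 q6 -1.63 F [-3.4  3.2 10.5] w 0.0169
tilt [-3.7e-03 -2.0e-04 -1.0e+00] shift cm [-0.35 -0.06  0.05] turn 0.0
now in stand [-103.5    0.6]
```

View pics/s30.png

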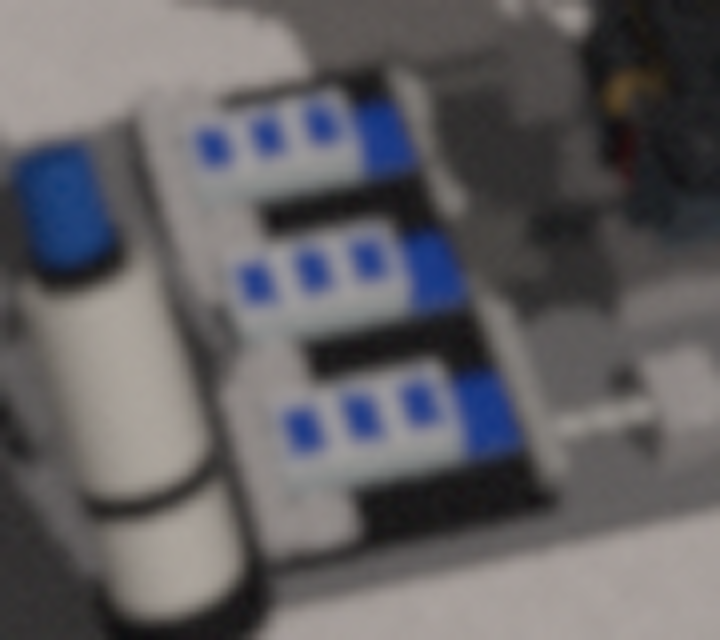

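>>> {"op": "move_arm", "data": {
  "series": [
    [240,[0.1,0,-0.05],0],
    [240,[0.15,0,-0.05],0],
    [140,[0.15,0,-0.05],0],
    [140,[0.15,0,-0.05],0],
    [140,[0.15,0,-0.05],0],
    [140,[0.15,0,-1],0],
    [140,[0.15,0,-3],0],
    [140,[0.15,0,-6],0],
    [140,[0.15,0,-9],0],
    [140,[0.15,0,-9],0]
  ]
}}

```text
t: 43.9
position: [0.4134, 0.0227, 0.3281]
orientation: [-0.13, 3.13, -0.0]
ft_force: [0.8, 0.0, -0.3]
gripper_width: 0.0413
```

Run:
```python
from h import *
splan(-.03,.0,.32)
d=get("wrist"); save(d,"w31.png",(170,100,470,330),2.5); np.save("w31.npy",d,allow_pickle=True)
```

```text
target world [0.4859 0.0282]
t 43.9 pos [0.4134 0.0227 0.3281] jawyaw 1.6539 q6 -1.63 F [ 0.8  0.  -0.3] w 0.0413
tilt [ 8.6e-03  1.0e-04 -1.0e+00] shift cm [-7.26 -0.05  0.88] turn 0.0
now in stand [-102.7    0.5]
```

View pics/w31.png

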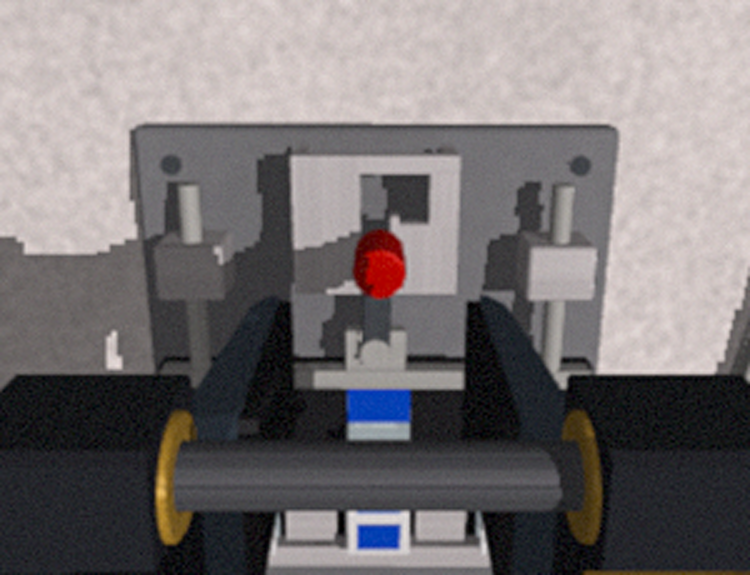

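>>> {"op": "move_arm", "data": {
  "series": [
    [140,[-1.5,0,-0.5],0],
    [140,[-3.5,0,-1],0],
    [140,[-5.5,0,-1],0],
    [140,[-7.5,0,-1],0],
    [140,[-9.5,0,-1],0],
    [140,[-10.3,0,-1],0],
    [140,[-10.3,0,-1],0],
    [140,[-10.3,0,-1],0],
    [140,[-10.3,0,-1],0],
    [140,[-10.3,0,-1],0]
  ]
}}

```text
t: 44.95
position: [0.5142, 0.0312, 0.3343]
orientation: [0.131, -3.138, -0.0]
ft_force: [0.0, 0.2, 0.8]
gripper_width: 0.0414
```

Run:
```python
from h import *
splan(-.0,.0,.32)
d=get("wrist"); save(d,"w32.png",(190,20,450,250),3); np.save("w32.npy",d,allow_pickle=True)
```

```text
target world [0.5158 0.0307]
t 44.95 pos [0.5142 0.0312 0.3343] jawyaw 1.654 q6 -1.62 F [0.  0.2 0.8] w 0.0414
tilt [-4.e-04  0.e+00 -1.e+00] shift cm [-0.16 -0.06  1.43] turn 0.0
now in stand [-1.6  0.6]
```

View pics/w32.png

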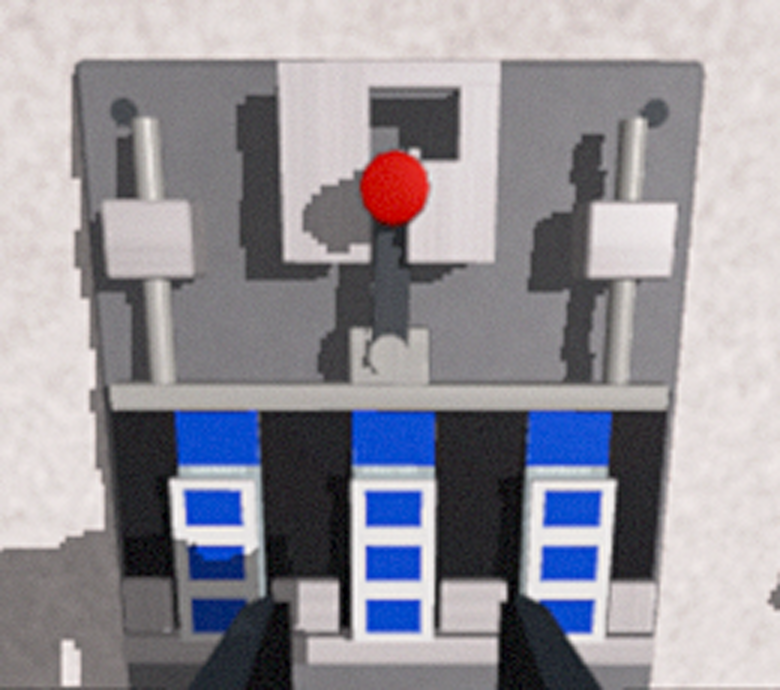

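Run:
```python
from h import *
d=np.load("w32.npy",allow_pickle=True).item()
for c in ([(351,478),(437,478),(437,639),(352,639),None,None],[(170,478),(256,478),None,(180,638),None,None],[(532,478),(617,478),(607,638),None,None,None]):
    r=fitslide(d,crop(c,190,20,3),.022,[.515,.03,.08]); print((inst(r[0])*1000).round(1),r[0][2]-SA,r[1])
q=px(d,*crop([(394,188)],190,20,3)[0],z=.07); print((inst(q)*1000).round(1))
```

```text
[-0.8  1.1] 0.003524843902923888 0.9471006858802866
[ -0.8 -55.4] -0.012526971095873807 0.4039575876321351
[-1.  57.3] 0.012007432499300544 0.23215123948619976
[-100.1    0.9]
```

Run:
```python
from h import *
splan(.1016,.099,.46,-1.2926)
```

```text
target world [0.6088 0.1378]
t 45.0 pos [0.5143 0.0312 0.3344] jawyaw 1.654 q6 -1.62 F [0.  1.1 0.1] w 0.0412
tilt [-0.e+00  1.e-04 -1.e+00] shift cm [-10.3    9.84 -12.56] turn 1.293
now in stand [-1.4  0.6]
```

>>> {"op": "move_arm", "data": {
  "series": [
    [100,[0,0,-3],0.1],
    [100,[0,0,-6.5],0.25],
    [100,[0,0,-10],0.4],
    [100,[-1,1,-12.6],0.55],
    [100,[-2.5,2.5,-12.6],0.7],
    [100,[-4.5,4.5,-12.6],0.85],
    [100,[-6.5,6.5,-12.6],1.0],
    [100,[-8.5,8.2,-12.6],1.15],
    [100,[-10,9.6,-12.6],1.29],
    [100,[-10.3,9.8,-12.6],1.29]
  ],
  "force": 15
}}

```text
t: 46.0
position: [0.6102, 0.1389, 0.4596]
orientation: [-1.781, -2.588, -0.0]
ft_force: [-0.2, -0.0, -0.6]
gripper_width: 0.0559
```

Run:
```python
from h import *
splan(.1016,.099,.46,-1.2926)
d=get("wrist"); save(d,"w33.png",None,1.25); np.save("w33.npy",d,allow_pickle=True)
```

```text
target world [0.6088 0.1378]
t 46.0 pos [0.6102 0.1389 0.4596] jawyaw 0.3655 q6 -0.16 F [-0.2 -0.  -0.6] w 0.0559
tilt [-2.e-04  5.e-04 -1.e+00] shift cm [-0.05 -0.17 -0.04] turn 0.004
now in stand [103. 100.]
```

View pics/w33.png

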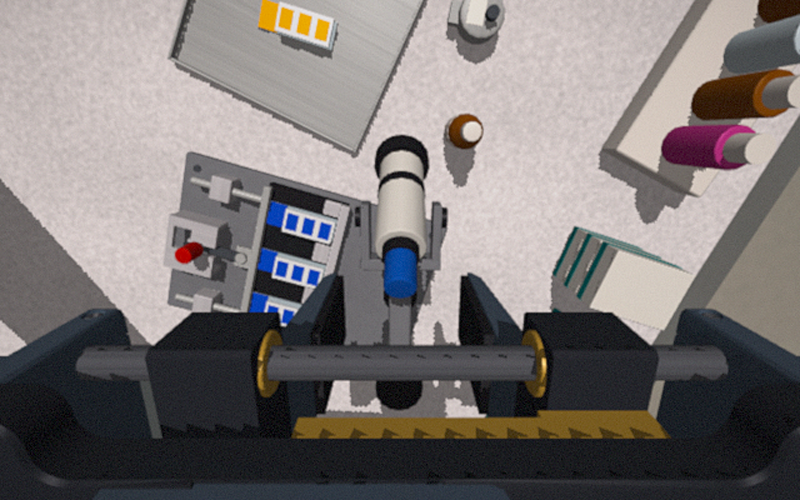

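Run:
```python
from h import *
d=np.load("w33.npy",allow_pickle=True).item(); p,A=tool()
for u,v in [(320,232),(320,224),(320,216),(320,208),(322,200),(322,180),(322,160),(320,122)]:
    q=px(d,u,v); print((u,v),q.round(4),"stand",(inst(q)*1000).round(1),"tool",((A.T@(q-p))*1000).round(1))
```

```text
(320, 232) [0.6116 0.1321 0.2326] stand [103.9  93.1] tool [ -6.4  -0.5 227. ]
(320, 224) [0.6086 0.1399 0.2379] stand [101.6 101.1] tool [  1.9  -0.5 221.8]
(320, 216) [0.6071 0.1438 0.2329] stand [100.4 105.2] tool [  6.2  -0.5 226.7]
(320, 208) [0.6057 0.1474 0.2264] stand [ 99.3 108.9] tool [ 10.   -0.5 233.3]
(322, 200) [0.6056 0.1519 0.2203] stand [ 99.5 113.4] tool [ 14.3   1.  239.4]
(322, 180) [0.6009 0.164  0.2096] stand [ 95.9 125.7] tool [ 27.2   1.  250.1]
(322, 160) [0.5965 0.1755 0.1906] stand [ 92.5 137.6] tool [ 39.5   1.1 269. ]
(320, 122) [0.5848 0.2008 0.1409] stand [ 82.9 163.8] tool [ 67.4  -0.7 318.7]
```

>>> {"op": "move_arm", "data": {
  "series": [
    [100,[-0.4,0,0.5],0],
    [100,[-0.4,0,1.5],0],
    [100,[-0.4,0,2.5],0],
    [100,[-0.4,0,3.5],0],
    [100,[-0.4,0,4.3],0],
    [100,[-0.4,0,4.8],0],
    [100,[-0.4,0,4.9],0],
    [100,[-0.4,0,4.9],0],
    [100,[-0.4,0,4.9],0],
    [100,[-0.4,0,4.9],0]
  ]
}}

```text
t: 47.05
position: [0.6109, 0.1338, 0.4117]
orientation: [1.782, 2.586, 0.001]
ft_force: [0.2, 0.8, 0.2]
gripper_width: 0.0551
```

Run:
```python
from h import *
splan(.1016,.099,.41,-1.2926)
d=get("wrist"); save(d,"w34.png",(170,100,470,330),2.5)
```

```text
target world [0.6088 0.1378]
t 47.05 pos [0.6109 0.1338 0.4117] jawyaw 0.3641 q6 -0.17 F [0.2 0.8 0.2] w 0.0551
tilt [ 9.e-04  2.e-04 -1.e+00] shift cm [ 0.45 -0.05  0.17] turn 0.003
now in stand [103.4  94.8]
```

View pics/w34.png

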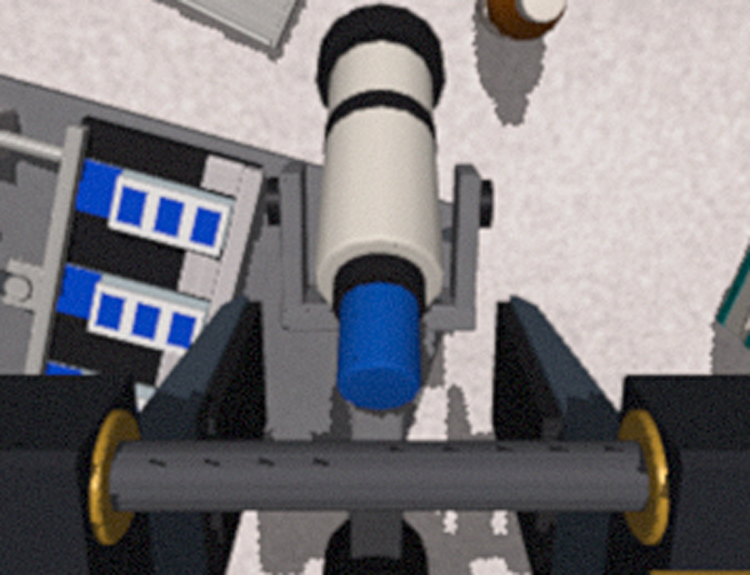

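>>> {"op": "move_arm", "data": {
  "series": [
    [240,[0,0,0],0],
    [240,[0,0,0],0],
    [240,[0,0,0],0],
    [240,[0,0,0],0],
    [240,[0.3,0,0],0],
    [240,[0.7,0,0],0],
    [240,[1.1,0,-0.1],0],
    [240,[1.5,0,-0.2],0],
    [240,[1.9,0,-0.3],0],
    [240,[1.9,0,-0.3],0]
  ]
}}

```text
t: 48.1
position: [0.6043, 0.151, 0.4163]
orientation: [1.78, 2.583, 0.001]
ft_force: [0.2, -3.8, 6.8]
gripper_width: 0.0196
```

Run:
```python
from h import *
splan(.1016,.099,.41,-1.2926)
d=get("wrist"); save(d,"w35.png",(170,100,470,330),2.5)
```

```text
target world [0.6088 0.1378]
t 48.1 pos [0.6043 0.151  0.4163] jawyaw 0.3643 q6 -0.14 F [ 0.2 -3.8  6.8] w 0.0196
tilt [ 0.0043 -0.0021 -1.    ] shift cm [-1.39 -0.05  0.64] turn 0.003
now in stand [ 98.1 112.5]
```

View pics/w35.png

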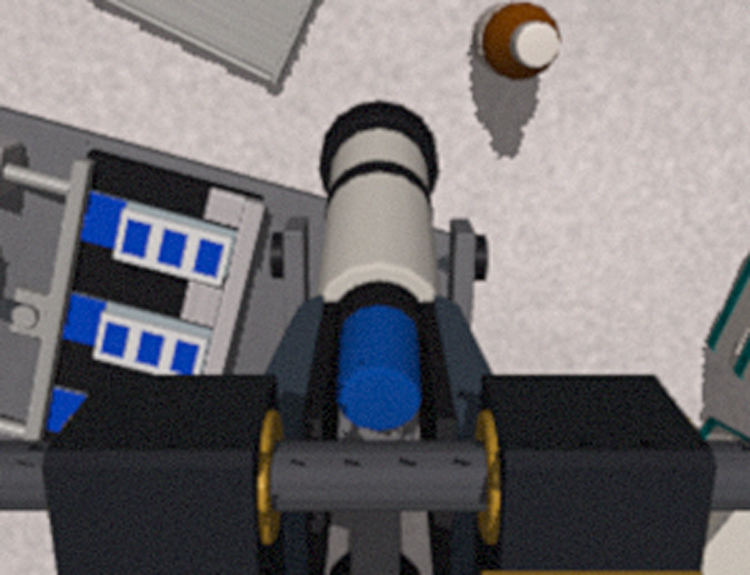

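>>> {"op": "move_arm", "data": {
  "series": [
    [240,[0.2,0,0],0],
    [240,[0.4,0,-0.05],0],
    [240,[0.6,0,-0.1],0],
    [240,[0.7,0,-0.1],0],
    [240,[0.7,0,-0.1],0],
    [240,[0.7,0,-0.1],0],
    [240,[0.7,0,-0.1],0],
    [240,[0.7,0,-0.1],0],
    [240,[0.7,0,-0.1],0],
    [240,[0.7,0,-0.1],0]
  ]
}}

```text
t: 49.15
position: [0.6019, 0.1575, 0.4173]
orientation: [1.78, 2.583, 0.002]
ft_force: [0.6, -3.8, 7.5]
gripper_width: 0.0189
```

Run:
```python
from h import *
splan(.1016,.099,.41,-1.2926)
d=get("wrist"); save(d,"w36.png",(170,100,470,330),2.5); np.save("w36.npy",d,allow_pickle=True)
p,A=tool()
for v in (150,160,170,180,190,200,210,220,230,240,245,250,255,260,265):
    q=px(d,321,v); print((321,v),q.round(4),"stand",(inst(q)*1000).round(1),"r",round(float(np.hypot(*(inst(q)-[.13,0])))*1000,1),"tool",((A.T@(q-p))*1000).round(1))
```

```text
target world [0.6088 0.1378]
t 49.15 pos [0.6019 0.1575 0.4173] jawyaw 0.3641 q6 -0.13 F [ 0.6 -3.8  7.5] w 0.0189
tilt [ 0.0045 -0.0016 -1.    ] shift cm [-2.08 -0.06  0.73] turn 0.003
now in stand [ 96.3 119.2]
(321, 150) [ 5.937e-01  1.813e-01 -5.000e-04] stand [ 90.1 143.6] r 149.0 tool [ 26.5  -0.7 417.7]
(321, 160) [0.5902 0.1896 0.1259] stand [ 87.4 152.2] r 158.1 tool [ 35.1  -0.5 291.2]
(321, 170) [0.5925 0.1837 0.1394] stand [ 89.1 146.2] r 151.8 tool [ 28.8  -0.5 277.8]
(321, 180) [0.5936 0.1807 0.1624] stand [ 89.9 143. ] r 148.6 tool [ 25.5  -0.4 254.7]
(321, 190) [0.5945 0.1782 0.1823] stand [ 90.6 140.5] r 145.9 tool [ 22.7  -0.4 234.9]
(321, 200) [0.5954 0.1757 0.1983] stand [ 91.3 137.9] r 143.2 tool [ 20.1  -0.4 218.9]
(321, 210) [0.5963 0.1733 0.2117] stand [ 92.  135.5] r 140.7 tool [ 17.5  -0.4 205.5]
(321, 220) [0.5981 0.1686 0.2165] stand [ 93.4 130.6] r 135.6 tool [ 12.4  -0.3 200.8]
(321, 230) [0.599  0.1661 0.2262] stand [ 94.2 128. ] r 132.9 tool [  9.7  -0.3 191.1]
(321, 240) [0.5998 0.1641 0.2358] stand [ 94.7 125.9] r 130.8 tool [  7.5  -0.3 181.4]
(321, 245) [0.6002 0.163  0.24  ] stand [ 95.  124.8] r 129.6 tool [  6.3  -0.3 177.3]
(321, 250) [0.601  0.1609 0.2417] stand [ 95.7 122.7] r 127.4 tool [  4.1  -0.3 175.6]
(321, 255) [0.6022 0.1577 0.2411] stand [ 96.6 119.4] r 123.9 tool [  0.6  -0.3 176.2]
(321, 260) [0.6033 0.1547 0.241 ] stand [ 97.5 116.3] r 120.7 tool [ -2.6  -0.3 176.3]
(321, 265) [0.6045 0.1517 0.241 ] stand [ 98.4 113.2] r 117.5 tool [ -5.8  -0.3 176.3]
```

View pics/w36.png

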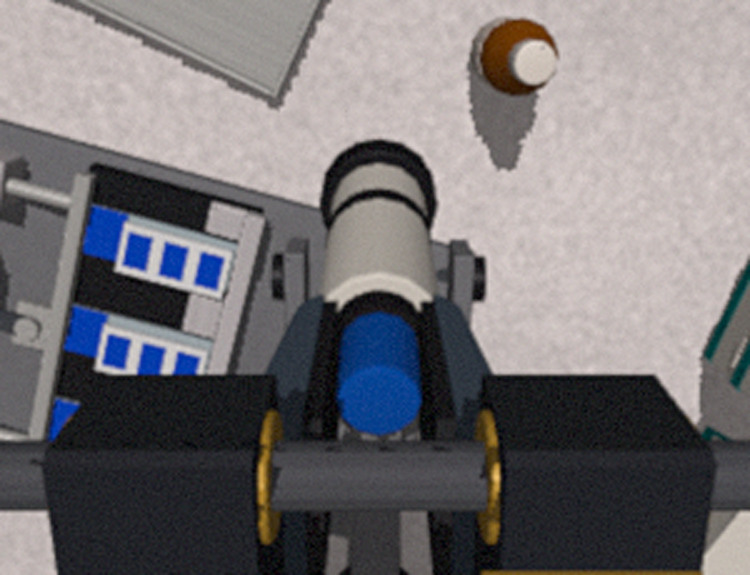

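>>> {"op": "move_arm", "data": {
  "series": [
    [240,[0.2,0,0],0],
    [240,[0.4,0,0],0],
    [240,[0.6,0,0],0],
    [240,[0.75,0,-0.05],0],
    [240,[0.75,0,-0.05],0],
    [240,[0.75,0,-0.05],0],
    [240,[0.75,0,-0.05],0],
    [240,[0.75,0,-0.05],0],
    [240,[0.75,0,-0.05],0],
    [240,[0.75,0,-0.05],0]
  ]
}}

```text
t: 50.2
position: [0.5992, 0.1648, 0.4175]
orientation: [1.781, 2.584, 0.003]
ft_force: [1.0, -1.0, 6.3]
gripper_width: 0.0193
```

Run:
```python
from h import *
splan(.1016,.099,.41,-1.2926)
d=get("wrist"); save(d,"w37.png",(170,100,470,330),2.5); np.save("w37.npy",d,allow_pickle=True)
p,A=tool()
for v in range(160,255,5):
    q=px(d,321,v); print(v,q[2].round(4),"r",round(float(np.hypot(*(inst(q)-[.13,0])))*1000,1),"ang",round(float(np.arctan2(inst(q)[1],.13-inst(q)[0])),3))
```

```text
target world [0.6088 0.1378]
t 50.2 pos [0.5992 0.1648 0.4175] jawyaw 0.3641 q6 -0.11 F [ 1.  -1.   6.3] w 0.0193
tilt [ 4.e-03 -4.e-04 -1.e+00] shift cm [-2.86 -0.07  0.75] turn 0.003
now in stand [ 94.3 126.7]
160 0.0014 r 144.6 ang 1.301
165 0.0012 r 138.0 ang 1.301
170 0.0008 r 131.2 ang 1.302
175 0.1195 r 151.1 ang 1.299
180 0.1241 r 147.4 ang 1.299
185 0.137 r 146.0 ang 1.299
190 0.1546 r 146.3 ang 1.299
195 0.1681 r 146.0 ang 1.298
200 0.1798 r 145.5 ang 1.298
205 0.1925 r 145.7 ang 1.298
210 0.2029 r 145.6 ang 1.298
215 0.2098 r 144.6 ang 1.298
220 0.2099 r 141.1 ang 1.298
225 0.217 r 140.5 ang 1.298
230 0.22 r 138.3 ang 1.298
235 0.2284 r 138.6 ang 1.298
240 0.2357 r 138.7 ang 1.298
245 0.2403 r 137.8 ang 1.298
250 0.2428 r 135.9 ang 1.298
```

>>> {"op": "move_arm", "data": {
  "series": [
    [240,[-0.01,-0.39,-0.1],-0.03],
    [240,[-0.05,-1.18,-0.1],-0.09],
    [240,[-0.17,-2.1,-0.1],-0.16],
    [240,[-0.35,-3.0,-0.1],-0.23],
    [240,[-0.63,-4.01,-0.1],-0.31],
    [240,[-0.99,-5.0,-0.1],-0.39],
    [240,[-1.43,-5.96,-0.1],-0.47],
    [240,[-1.94,-6.88,-0.1],-0.55],
    [240,[-2.37,-7.54,-0.1],-0.61],
    [240,[-2.68,-7.96,-0.1],-0.65]
  ]
}}

```text
t: 51.25
position: [0.5339, 0.1118, 0.4175]
orientation: [0.861, 3.02, 0.004]
ft_force: [0.9, 1.2, 3.7]
gripper_width: 0.0193
```

Run:
```python
from h import *
splan(-.0016,.0,.418)
q=inst(tool()[0]); print(np.hypot(*(q-[.13,0])),np.arctan2(q[1],.13-q[0]))
d=get("wrist"); save(d,"w38.png",(170,100,470,330),2.5)
```

```text
target world [0.5142 0.0306]
t 51.25 pos [0.5339 0.1118 0.4175] jawyaw 1.0156 q6 -0.83 F [0.9 1.2 3.7] w 0.0193
tilt [ 0.002   0.0019 -1.    ] shift cm [-2.61 -7.94 -0.07] turn -0.638
now in stand [24.8 79.4]
0.13180606027061784 0.6461031853069275
```

View pics/w38.png

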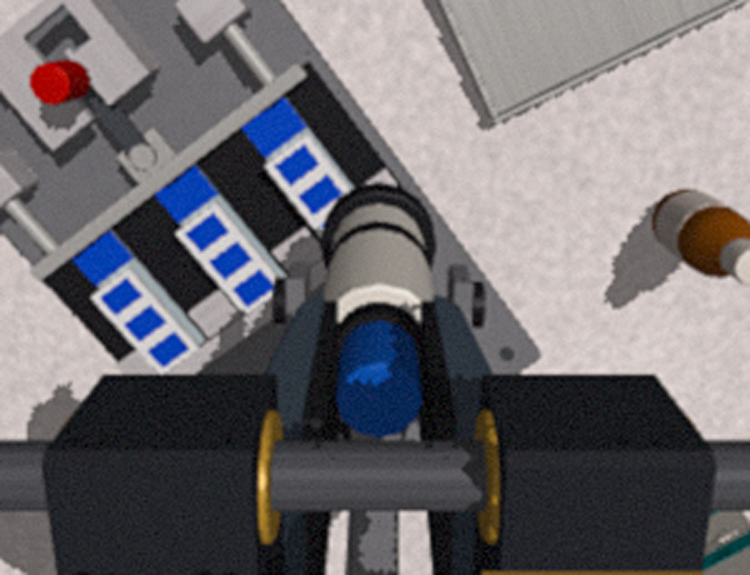

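>>> {"op": "move_arm", "data": {
  "series": [
    [240,[-0.05,-1.18,0],-0.09],
    [240,[-0.17,-2.1,0],-0.16],
    [240,[-0.35,-3.0,0],-0.23],
    [240,[-0.63,-4.01,0],-0.31],
    [240,[-0.99,-5.0,0],-0.39],
    [240,[-1.43,-5.96,0],-0.47],
    [240,[-1.94,-6.88,0],-0.55],
    [240,[-2.37,-7.54,0],-0.61],
    [240,[-2.65,-7.92,0],-0.64],
    [240,[-2.65,-7.92,0],-0.64]
  ]
}}

```text
t: 52.3
position: [0.5147, 0.0304, 0.4175]
orientation: [-0.129, 3.138, 0.001]
ft_force: [-2.0, -0.7, 4.7]
gripper_width: 0.0191
```

Run:
```python
from h import *
splan(-.0016,.0,.418)
q=inst(tool()[0]); print(np.hypot(*(q-[.13,0])),np.arctan2(q[1],.13-q[0]))
d=get("wrist"); save(d,"w39.png",(170,100,470,330),2.5); np.save("w39.npy",d,allow_pickle=True)
for v in range(170,265,5):
    q=px(d,321,v); print(v,q[2].round(4),"stand",(inst(q)*1000).round(1))
```

```text
target world [0.5142 0.0306]
t 52.3 pos [0.5147 0.0304 0.4175] jawyaw 1.6532 q6 -1.62 F [-2.  -0.7  4.7] w 0.0191
tilt [ 5.e-04  9.e-04 -1.e+00] shift cm [ 0.05  0.03 -0.05] turn -0.001
now in stand [-1.1 -0.3]
0.13114913095311628 -0.0019142937838215641
170 0.1117 stand [-24.1   0.4]
175 0.1245 stand [-22.1   0.4]
180 0.1293 stand [-18.5   0.4]
185 0.1464 stand [-18.3   0.4]
190 0.1591 stand [-17.4   0.4]
195 0.173 stand [-17.2   0.4]
200 0.186 stand [-17.2   0.4]
205 0.1947 stand [-16.3   0.4]
210 0.205 stand [-16.1   0.3]
215 0.2098 stand [-14.3   0.3]
220 0.2097 stand [-10.8   0.3]
225 0.2185 stand [-10.8   0.3]
230 0.222 stand [-8.9  0.3]
235 0.2283 stand [-8.3  0.3]
240 0.236 stand [-8.5  0.3]
245 0.241 stand [-7.8  0.3]
250 0.2414 stand [-4.9  0.3]
255 0.2423 stand [-2.2  0.3]
260 0.242 stand [1.1 0.3]
```

View pics/w39.png

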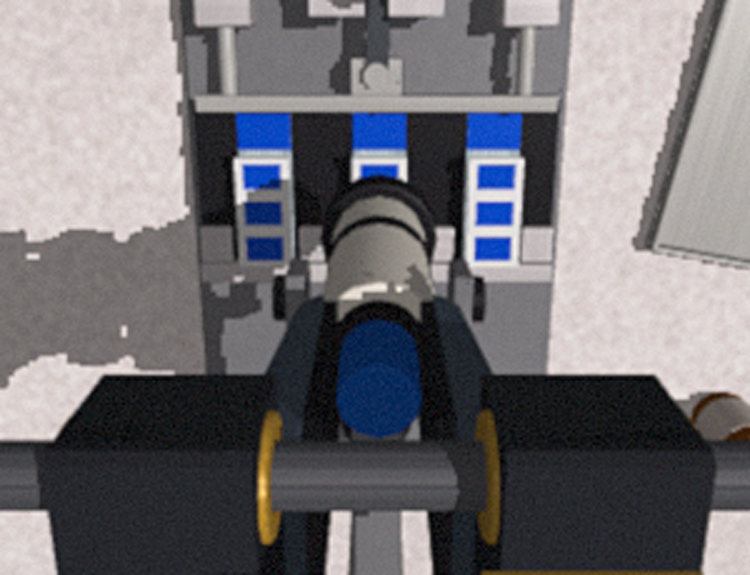

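>>> {"op": "move_arm", "data": {
  "series": [
    [240,[0.1,0.03,0],0],
    [240,[0.18,0.03,0],0],
    [240,[0.18,0.03,0],0],
    [120,[0.12,0.03,-0.05],0],
    [100,[0.12,0.03,-0.05],0],
    [100,[0.12,0.03,-0.05],0],
    [100,[0.12,0.03,-1],0],
    [100,[0.12,0.03,-3],0],
    [100,[0.12,0.03,-5.5],0],
    [100,[0.12,0.03,-7],0]
  ]
}}

```text
t: 53.35
position: [0.5135, 0.0306, 0.489]
orientation: [-0.131, 3.137, 0.0]
ft_force: [-0.0, -0.1, -0.2]
gripper_width: 0.0551
```

>>> {"op": "move_arm", "data": {
  "series": [
    [100,[3,0,-0.5],0],
    [100,[6,0,-0.5],0],
    [100,[9,0,-0.5],0],
    [100,[11,0,-0.5],0],
    [100,[12,0,-0.5],0],
    [100,[12,0,-0.5],0],
    [100,[12,0,-0.5],0],
    [100,[12,0,-0.5],0],
    [100,[12,0,-0.5],0],
    [100,[12,0,-0.5],0]
  ]
}}

```text
t: 54.35
position: [0.3945, 0.0207, 0.4915]
orientation: [0.131, -3.138, -0.0]
ft_force: [-0.2, -0.0, 0.4]
gripper_width: 0.0553
```

Run:
```python
from h import *
d=get("wrist"); save(d,"w40.png",None,1.25); np.save("w40.npy",d,allow_pickle=True)
d=get("scene"); save(d,"s40.png",(220,190,400,320),4.4); np.save("s40.npy",d,allow_pickle=True)
d=get("top"); save(d,"t40.png",(140,120,480,300),2.35); np.save("t40.npy",d,allow_pickle=True)
```

```text
(no output)
```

View pics/w40.png

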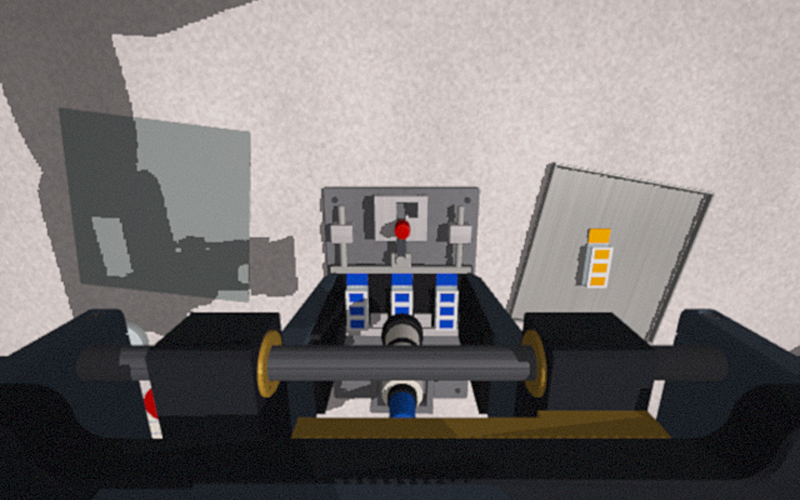

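View pics/s40.png

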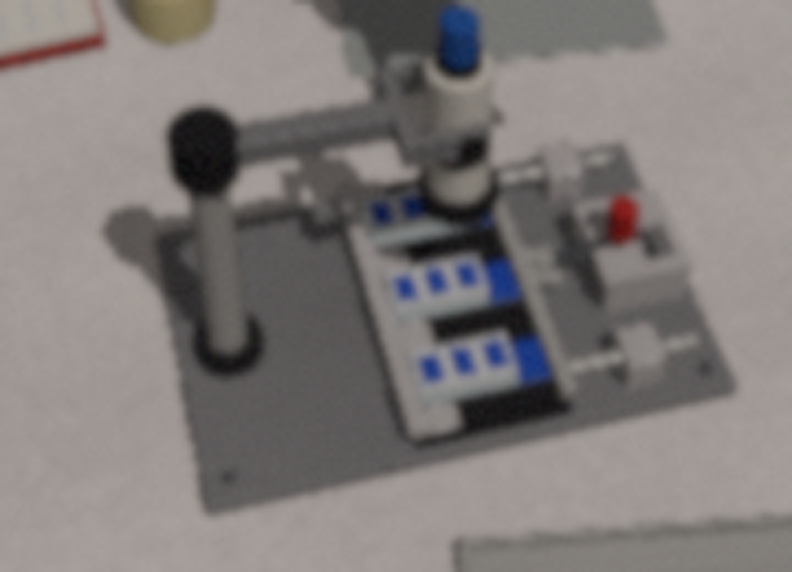

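View pics/t40.png

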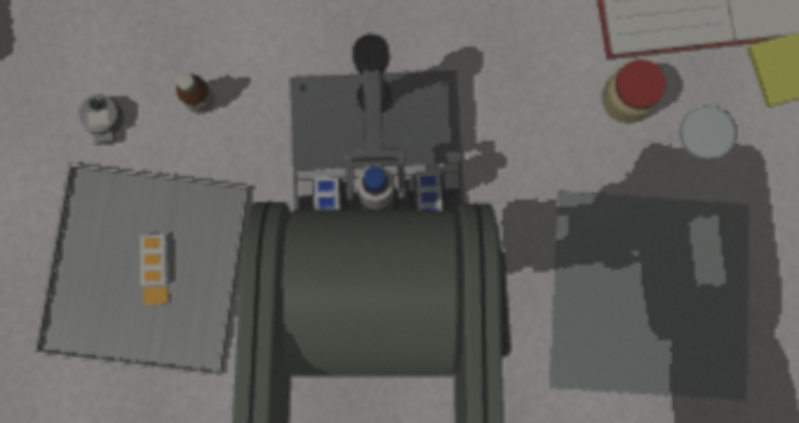

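Run:
```python
from h import *
s=np.load("s40.npy",allow_pickle=True).item();t=np.load("t40.npy",allow_pickle=True).item();w=np.load("w40.npy",allow_pickle=True).item()
def mk(d,c,k):
    im=d["frame"][c[1]:c[3],c[0]:c[2],::-1]; return np.ascontiguousarray(cv2.resize(im,None,fx=k,fy=k,interpolation=cv2.INTER_CUBIC))
def ring(im,d,c,k,P,ax,r,col):
    e1=np.cross(ax,[1,0,0.1]); e1/=np.linalg.norm(e1); e2=np.cross(ax,e1)
    pts=[]
    for a in np.linspace(0,6.3,40):
        u,v=proj(d,P+r*(np.cos(a)*e1+np.sin(a)*e2)); pts.append(((u+.5-c[0])*k-.5,(v+.5-c[1])*k-.5))
    cv2.polylines(im,[np.int32(pts)],True,col,1)
out=[]
for d,c,k in ((s,(300,185,345,245),9),(w,(290,240,360,345),5)):
    im=mk(d,c,k)
    for T,col in ((0,(0,255,0)),):
        C=cam(0.,T); ax=(C[0]-C[2])/np.linalg.norm(C[0]-C[2])
        ring(im,d,c,k,C[0],ax,.010,col); ring(im,d,c,k,C[2],ax,.0195,col); ring(im,d,c,k,C[3]+ax*.036,ax,.017,col)
    out.append(im)
h=max(i.shape[0] for i in out); out=[cv2.copyMakeBorder(i,0,h-i.shape[0],0,0,cv2.BORDER_CONSTANT) for i in out]
cv2.imwrite("pics/chk.png",np.hstack(out)); print(np.hstack(out).shape)
```

```text
(540, 755, 3)
```

View pics/chk.png

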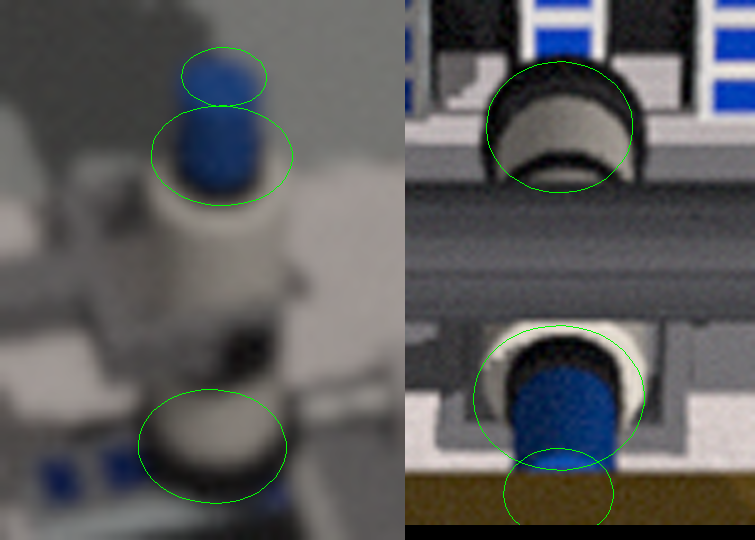

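Run:
```python
from h import *
o=robot.observe(); print(o["t"],o["ft_force"],np.abs(o["joint_vel"]).max())
print(robot.sign_off())
```

```text
54.5 [-0.12703903  0.47415135  0.38689024] 0.003512751540873888
the job is handed in; nothing more can be done
None
```

The batch is changed and the job was handed in at t = 54.5 s; the sign-off reports no verdict, so the success below is by my own measurements. I parked the clamp and moved the one finished slide to the middle of the tray. The three fresh slides went one to each lane, and I then eased the clamp shut. Finally I straightened the camera barrel and swung it over the deck.

One fresh slide was knocked aside mid-run. I measured it again before picking it up.

**Slides:** after the clamp shut, the fresh slides lay 0.8 to 1.0 mm short of the stop (limit 3 mm), within 1.3 mm sideways and about 0.013 rad of straight. The amber slide lies flat in the tray.

**Clamp:** the knob is straight in its slot at about x = -100 mm, which is about 5 mm of opening.

**Camera:** the pictures show the lens over the middle of the deck and the barrel upright. The last depth reading, before the final nudge, gave a tilt of about 0.04 rad (limit 0.09). I checked the final pose only by overlaying its expected outline on the pictures, where it matched to about one pixel.

**Bench:** the jar, dropper, counter and petri dish look unmoved in the pictures. The arm is clear and touching nothing. No check failed or disagreed.

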